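# Clamp the post flanges on the deburring table and set its speed lever

### The arm

A 7-joint arm with a two-finger parallel gripper is mounted at the origin on the work surface. World frame = base frame: x ahead of the robot, y to its left, z up, the work surface at z = 0. Lengths are in m, angles in rad, forces in N, time in s.
With the tool pointing down it reaches from about 0.4 to 0.9 m from the base axis. Payload 5.6 kg.
Tool frame: the origin (TCP) lies midway between the tips of the shut fingers; the grasp point (between the pads) lies arm.hold_point_z behind it (arm.hold_point_z is the distance from the TCP to the grasp point, in m); z points along the fingers, y is the line along which they close (so a half turn about z gives the same grasp; the last joint's range is limited). The gripper opens to 92 mm and grips with 3 to 60 N. Pads are 20 mm wide; open, the fingers measure 128 mm over their backs; the gripper's body (75 mm by 189 mm) begins 69 mm behind the grasp point.
Start: joints at [-1.378, 0.468, -0.012, 1.603, 0.006, 1.071, -0.056], TCP at [0.152, 0.632, 0.215] pointing down, gripper open.
Joint ranges: [-2.53, 2.53], [-0.31, 2.02], [-1.57, 1.55], [0.28, 2.44], [-1.29, 4.43], [0.15, 1.84], [-2.92, 2.92]. Speed limits (rad/s): [2.57, 2.57, 3.14, 3.14, 3.14, 3.14, 3.14].

### API

Orientations are given as a 3x3 rotation matrix whose columns are the frame's x, y, z axes.
In Python, from bench import arm gives the robot as it stands.
- The arm moves only by the tool move_arm, never from a script. Its argument "moves" is a list that holds one entry, the list of rows, each a list of 4 numbers: the shift along the tool's x, y, z as a fraction of full scale, then the turn about the tool's z as a fraction of full scale. In form: [[[dx, dy, dz, spin], ...]]. A call has 1 to 5 rows; each row shifts and turns the commanded pose from where the row before left it, along the tool's axes as they then stand; what a row does not reach is not made up. Full scale, the value 1, is 0.4 m for a shift and 0.5 rad for a turn. A row lasts 1/10 s, in which the tool goes at most 50 mm and 8.59 degrees, less where a joint would pass 70% of its speed; a pose out of reach is approached as far as the arm can. A call with a number of a shift or a turn outside -1 to 1 is refused whole. A call with a gripper value outside its range is refused whole. "jaw" is the opening, from -1 (shut) to 1 (fully open), set as the call begins (left out, the last holds). The fingers move at their own pace and stop on an object; the grip force is fixed at half the most. Time passes only in rows, so rows that do not move let the fingers close. It gives the time, the measured TCP pose, the force, the opening and the grip force at its end, in the units of the state.
- arm.state(): the state, without advancing time (a new reading comes with each control period).
- arm.camera(name): name is "scene" or "top" or "wrist"; returns a dict with "image" (480x640x3 uint8, blue, green, red), "vfov" (degrees; the focal length in pixels is half the picture's height over the tangent of half this angle, whatever the lens; pixels are square), "cx", "cy" (the principal point, pixels), "extrinsics" (4x4, takes a point from camera to world coordinates). Camera axes: x right, y down, z forward; pixel columns grow to the right and rows downward; lengths in m; the calibration is good to about 2 mm. A picture is of the moment at which its call begins. There is no depth.
- arm.job_done(): hands the job in; it is judged then, once.
The state is a dict: "t": time; "joint_positions": joint angles; "joint_vel": joint speeds; "joint_efforts": joint torques, N m; "ee_pos": TCP position; "eef_rot": TCP orientation; "contact_force": force on the tool from outside, world axes, zero at the start; "moment": the same for the moment, N m; "width": opening from 0.0 (shut) to 1.0 (fully open); "grip_force": force on a finger pad.
Only numpy, scipy, OpenCV 4.12 (cv2) and the standard library are available. Lean on these libraries where they do the work, as an engineer would, in place of code of your own. Each camera call takes 0.05 s, during which the arm holds its last target. There are 200 camera calls.

### The job

Take every stainless post flange from the cardboard sheet and stand it in a nest of the deburring jig, one to a nest with its plate flat down in the pocket; then turn all three clamp knobs clockwise to their end stops, the one at an empty nest too, so that nothing rattles. When all that is done, bring the lever of the speed box straight up to the half-speed mark and let go; leave the flask, jar and tape where they are.

Things in the scene. Friction and masses are not known exactly. Their poses are not given: they have to be found in the camera images.
- flange1: a plain stainless post flange (may be absent): square plate 70 x 70 x 8 mm with a round post 22 mm in diameter and 60 mm tall welded upright on its centre, 68 mm tall in all, 0.4 kg; origin at the centre of the plate's underside, z up the post, x and y parallel to the plate's edges; it starts standing on the cardboard sheet (3 mm thick) to the right of the jig
- flange2: a plain stainless post flange (may be absent): square plate 70 x 70 x 8 mm with a round post 22 mm in diameter and 60 mm tall welded upright on its centre, 68 mm tall in all, 0.4 kg; origin at the centre of the plate's underside, z up the post, x and y parallel to the plate's edges; it starts standing on the cardboard sheet (3 mm thick) to the right of the jig
- flange3: a plain stainless post flange (may be absent): square plate 70 x 70 x 8 mm with a round post 22 mm in diameter and 60 mm tall welded upright on its centre, 68 mm tall in all, 0.4 kg; origin at the centre of the plate's underside, z up the post, x and y parallel to the plate's edges; it starts standing on the cardboard sheet (3 mm thick) to the right of the jig
- nest1 (a point): centre of the floor of the left nest of the jig, 12 mm above the bench; the nest is a square pocket 76 x 76 mm with a rim 8 mm high all round, as high as a flange's plate is thick; the point's x axis points from the nest to its clamp (away from the robot), y to the left along the row; nests are 115 mm apart
- clamp1_grip (a point): on the left clamp's upright axis, 80 mm beyond the nest centre, 65 mm above the bench: grip height of its knob, a black bar 60 mm long (along the point's x), 16 mm thick, 48 to 78 mm above the bench. Under it, 22 to 31 mm up, a steel strap 24 mm wide turns with it and reaches 58 mm along the point's +x, passing 2.5 mm above a seated plate
- clamp1 (a joint): angle of the left clamp knob in rad: 0 open (strap pointing away from the nest), grows as the knob is turned clockwise seen from above, end stop at 3.0 with the strap pointing over the nest
- nest2 (a point): centre of the floor of the middle nest of the jig, 12 mm above the bench; the nest is a square pocket 76 x 76 mm with a rim 8 mm high all round, as high as a flange's plate is thick; the point's x axis points from the nest to its clamp (away from the robot), y to the left along the row; nests are 115 mm apart
- clamp2_grip (a point): on the middle clamp's upright axis, 80 mm beyond the nest centre, 65 mm above the bench: grip height of its knob, a black bar 60 mm long (along the point's x), 16 mm thick, 48 to 78 mm above the bench. Under it, 22 to 31 mm up, a steel strap 24 mm wide turns with it and reaches 58 mm along the point's +x, passing 2.5 mm above a seated plate
- clamp2 (a joint): angle of the middle clamp knob in rad: 0 open (strap pointing away from the nest), grows as the knob is turned clockwise seen from above, end stop at 3.0 with the strap pointing over the nest
- nest3 (a point): centre of the floor of the right nest of the jig, 12 mm above the bench; the nest is a square pocket 76 x 76 mm with a rim 8 mm high all round, as high as a flange's plate is thick; the point's x axis points from the nest to its clamp (away from the robot), y to the left along the row; nests are 115 mm apart
- clamp3_grip (a point): on the right clamp's upright axis, 80 mm beyond the nest centre, 65 mm above the bench: grip height of its knob, a black bar 60 mm long (along the point's x), 16 mm thick, 48 to 78 mm above the bench. Under it, 22 to 31 mm up, a steel strap 24 mm wide turns with it and reaches 58 mm along the point's +x, passing 2.5 mm above a seated plate
- clamp3 (a joint): angle of the right clamp knob in rad: 0 open (strap pointing away from the nest), grows as the knob is turned clockwise seen from above, end stop at 3.0 with the strap pointing over the nest
- jig: the jig, fixed to the bench: an aluminium bed 200 mm (x) x 370 mm (y) x 12 mm with three nests in a row on the robot's side, a captive clamp behind each, and a motor 72 mm high along its far edge, reaching to 170 mm beyond the centre; origin at the centre of the bed's underside
- lever_ball (a point): centre of the black ball, 30 mm in diameter, on the end of the speed lever (a 10 mm rod), 105 mm from the pivot
- lever_pivot (a point): the lever's pivot, at the centre of the top of the speed box (fixed grey box 150 x 100 x 70 mm, 70 mm high); the point's x axis lies along the box's long side, and the lever swings in its x-z plane, from leaning to -x towards leaning to +x
- lever (a joint): angle of the lever in rad: 0 leaning 0.75 rad from vertical to -x, 0.75 straight up, 1.5 leaning to +x; it stays where it is left. A steel plate with a white mark at straight up (half speed) stands beside it
- flask: pink drinking flask, 68 mm in diameter, 190 mm tall, origin under its centre; not part of the job
- jar: glass jar with a yellow lid, 72 mm in diameter, 100 mm tall, origin under its centre; not part of the job
- tape: roll of white tape lying flat, 100 mm in diameter, 48 mm high, origin under its centre; not part of the job
Not all that is in view belongs to the job. Leave any purple or red look-alike of the flange3 alone.

How it is judged:
On the way, in this order (a step that is already met when the one before it is completed fails the run):
1. every flange stands flat in a nest (((horizontal distance between flange1 and nest1 below 0.008 m and z of flange1 in the frame of nest1 below 0.003 m and angle between flange1's own z axis and vertical below 0.05 rad) or (horizontal distance between flange1 and nest2 below 0.008 m and z of flange1 in the frame of nest2 below 0.003 m and angle between flange1's own z axis and vertical below 0.05 rad) or (horizontal distance between flange1 and nest3 below 0.008 m and z of flange1 in the frame of nest3 below 0.003 m and angle between flange1's own z axis and vertical below 0.05 rad)) and ((horizontal distance between flange2 and nest1 below 0.008 m and z of flange2 in the frame of nest1 below 0.003 m and angle between flange2's own z axis and vertical below 0.05 rad) or (horizontal distance between flange2 and nest2 below 0.008 m and z of flange2 in the frame of nest2 below 0.003 m and angle between flange2's own z axis and vertical below 0.05 rad) or (horizontal distance between flange2 and nest3 below 0.008 m and z of flange2 in the frame of nest3 below 0.003 m and angle between flange2's own z axis and vertical below 0.05 rad)) and ((horizontal distance between flange3 and nest1 below 0.008 m and z of flange3 in the frame of nest1 below 0.003 m and angle between flange3's own z axis and vertical below 0.05 rad) or (horizontal distance between flange3 and nest2 below 0.008 m and z of flange3 in the frame of nest2 below 0.003 m and angle between flange3's own z axis and vertical below 0.05 rad) or (horizontal distance between flange3 and nest3 below 0.008 m and z of flange3 in the frame of nest3 below 0.003 m and angle between flange3's own z axis and vertical below 0.05 rad))), for 0.2 s.
2. all three clamp knobs are at their end stops (value of joint each of clamp1, clamp2, clamp3 above 2.88 rad), for 0.2 s.
3. the lever is straight up (value of joint lever between 0.65 and 0.85 rad), for 0.2 s.
At the end, for the whole second after the job is handed in: every flange that is there lies flat in a nest (within 8 mm of its centre, tilted under 0.05 rad), each clamp knob is within 0.12 rad of its end stop, the lever is within 0.1 rad of straight up, and all is at rest and let go (all of step 1 and all of step 2 and all of step 3 and linear speed of each of flange1, flange2, flange3 below 0.02 m/s); the robot touches nothing.
It fails at once if the flask is moved more than 30 mm (distance of flask from where it was at the start of the episode above 0.03 m).
It fails at once if the jar is moved more than 30 mm (distance of jar from where it was at the start of the episode above 0.03 m).
It fails at once if the tape is moved more than 30 mm (distance of tape from where it was at the start of the episode above 0.03 m).
Of flange1, flange2, flange3 only 2 to 3 are there at a start; the rules pass over those that are not, and their reading is None.
At some moment in a run one of flange1, flange2, flange3 may be knocked a few centimetres aside while the robot is not near it.
Once in a run the grip may slacken for a moment while it holds something.
It also fails if it takes over 208 s, if anything falls off the work surface, if the arm or the gripper's body presses on something with over 40 N, if the wrist force passes 120 N, or if a joint passes its speed limit or range.

## Working session

There is one attempt and no reset: what is moved stays moved. The work goes in short steps, Python scripts to look and compute and a tool call to move; the robot and the scene stay as the last step left them, time stands still between calls to the robot, and variables do not carry over. Pictures are saved under pics/ and viewed, at most 14 in all, crops included, and the job is handed in when it is done.

Besides the shell and the picture viewer there is one more tool, called as name(argument=value, ...) on one line, values as JSON. move_arm: Moves the arm, as the interface text tells. Shift numbers are shares of 0.4 m and turn numbers shares of 0.5 rad, none past 1 either way. Its arguments: {"type":"object","properties":{"moves":{"type":"array","items":{"type":"array","items":{"type":"array","items":{"type":"number","minimum":-1,"maximum":1}}}},"jaw":{"type":"number"}},"required":["moves"]}

```bash
mkdir -p pics
python3 - <<'E'
from bench import arm
import cv2,numpy as np,pickle
d={}
for n in("scene","top","wrist"):
    c=arm.camera(n);d[n]=c;print(n,c["vfov"],c["cx"],c["cy"],c["extrinsics"].round(3).tolist())
    cv2.imwrite(f"pics/{n}0.png",c["image"])
s=arm.state();print(s["t"],s["ee_pos"],np.round(s["eef_rot"],3).tolist(),s["width"],arm.hold_point_z)
pickle.dump(d,open("c0.pkl","wb"))
E
```

```text
scene 47.98162287545448 324.80246762843177 245.38545709516856 [[-0.626, 0.493, -0.604, 1.372], [0.78, 0.411, -0.472, 0.614], [0.016, -0.767, -0.642, 1.015], [0.0, 0.0, 0.0, 1.0]]
top 51.75321966867401 324.7023999318176 241.5998737492385 [[0.011, -0.995, 0.097, 0.414], [-1.0, -0.01, 0.006, -0.056], [-0.005, -0.097, -0.995, 1.371], [0.0, 0.0, 0.0, 1.0]]
wrist 66.84184092487868 319.68064589358175 239.07498564479695 [[0.235, 0.931, 0.278, 0.074], [0.972, -0.225, -0.068, 0.651], [-0.001, 0.287, -0.958, 0.384], [0.0, 0.0, 0.0, 1.0]]
0.15 [0.15185282 0.63157796 0.21387362] [[-0.972, 0.234, -0.0], [0.234, 0.972, -0.001], [-0.0, -0.001, -1.0]] 0.9996393179676063 0.0187
```

View pics/top0.png

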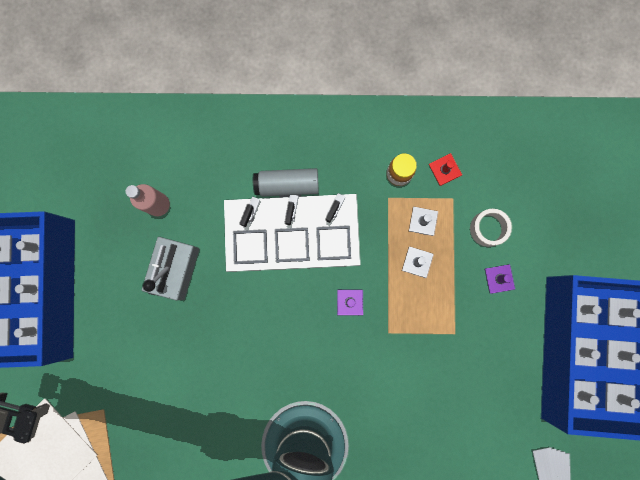

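View pics/scene0.png

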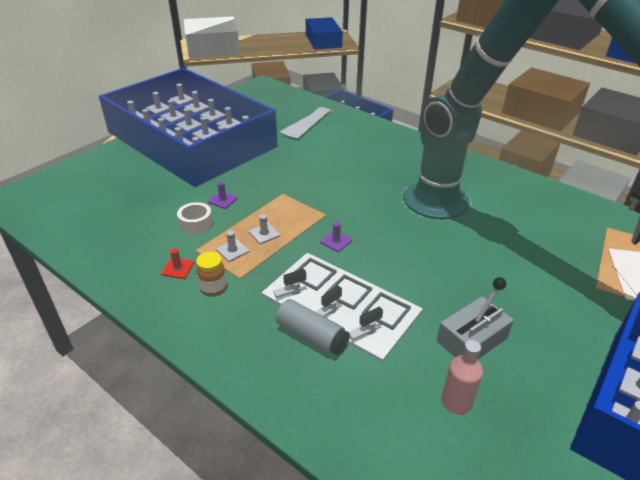

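The top view shows two stainless flanges on the cardboard at px (424,221) and (418,262). The things that could be mistaken for them are purple ones at (350,302) and (500,279), a red one at (445,168), and grey ones in the blue bins at (30,290) and (600,350), none of them on the sheet. The lever ball is at about (149,286). The knobs are at (250,212), (291,210) and (335,208), and the nests at (250,246), (292,244) and (333,242).

```bash
cat > h.py <<'E'
import numpy as np,cv2
def ray(c,u,v):
    f=240/np.tan(np.radians(c["vfov"]/2));E=c["extrinsics"]
    return E[:3,3],E[:3,:3]@np.array([(u-c["cx"])/f,(v-c["cy"])/f,1])
def onz(c,p,z):
    o,d=ray(c,*p);return o+d*(z-o[2])/d[2]
def px(c,P):
    f=240/np.tan(np.radians(c["vfov"]/2));E=c["extrinsics"]
    q=E[:3,:3].T@(np.array(P)-E[:3,3]);return np.array([c["cx"]+f*q[0]/q[2],c["cy"]+f*q[1]/q[2]])
def two(c1,p1,c2,p2):
    (a,d),(b,e)=ray(c1,*p1),ray(c2,*p2);d=d/np.linalg.norm(d);e=e/np.linalg.norm(e)
    s=np.linalg.lstsq(np.c_[d,-e],b-a,rcond=None)[0];P,Q=a+d*s[0],b+e*s[1]
    return (P+Q)/2,np.linalg.norm(P-Q)
def blobs(m,lo,hi):
    out=[]
    for k in cv2.findContours(m.astype(np.uint8),cv2.RETR_EXTERNAL,cv2.CHAIN_APPROX_NONE)[0]:
        a=cv2.contourArea(k)
        if lo<a<hi: out.append((a,k))
    return out
E
python3 - <<'E'
import pickle,cv2,numpy as np
from h import *
d=pickle.load(open("c0.pkl","rb"));c=d["top"];I=c["image"].astype(int);mx,mn=I.max(2),I.min(2)
def rect(k,z):
    b=cv2.boxPoints(cv2.minAreaRect(k));W=np.array([onz(c,p,z)[:2] for p in b]);
    e=W[1]-W[0];g=W[2]-W[1];return W.mean(0).round(4),np.linalg.norm(e).round(4),np.linalg.norm(g).round(4),np.degrees([np.arctan2(*e[::-1]),np.arctan2(*g[::-1])]).round(1),b.mean(0).round(1)
w=(mn>130)&(mx-mn<40)
print("plates")
r=np.zeros_like(w);r[195:335,388:456]=1
m=cv2.morphologyEx((w&r).astype(np.uint8),cv2.MORPH_CLOSE,np.ones((9,9)))
for a,k in blobs(m,200,2000): print(a,*rect(k,.011))
r[:]=0;r[180:285,210:370]=1
print("bed")
for a,k in blobs(w&r,3000,1e5): print(a,*rect(k,.012))
dk=(mx<110)&(mx-mn<40)&r
print("dark")
for a,k in blobs(dk,40,3000): print(a,*rect(k,.02 if a>600 else .078))
S=d["scene"]["image"];T=c["image"]
a=cv2.resize(T[170:320,215:465],None,fx=3.0,fy=3.0,interpolation=cv2.INTER_CUBIC);cv2.imwrite("pics/a.png",a)
l=cv2.resize(T[220:320,120:220],(400,400),interpolation=cv2.INTER_CUBIC);q=cv2.resize(S[265:365,425:525],(400,400),interpolation=cv2.INTER_CUBIC)
cv2.imwrite("pics/l.png",np.hstack([l,q]))
E
```

```text
plates
603.5 [ 0.4932 -0.3031] 0.0705 0.0705 [ -16.6 -105.9] [417.5 261.8]
583.5 [ 0.6077 -0.3201] 0.0697 0.0705 [-10.5 -99.9] [423.3 220.6]
bed
9409.0 [0.5741 0.0453] 0.3752 0.2035 [ -86.7 -177.1] [291.3 231.5]
dark
141.0 [0.6064 0.1542] 0.0591 0.0292 [ -20.2 -111.3] [248.4 215.8]
118.5 [0.6145 0.0437] 0.0602 0.0227 [ -6.  -96.6] [290.3 213.2]
112.5 [ 0.6202 -0.0673] 0.0608 0.0166 [ -25.7 -116.3] [332.3 211.4]
274.5 [0.6804 0.0589] 0.1756 0.0458 [ -89.5 -179.3] [285.  188.5]
```

View pics/a.png

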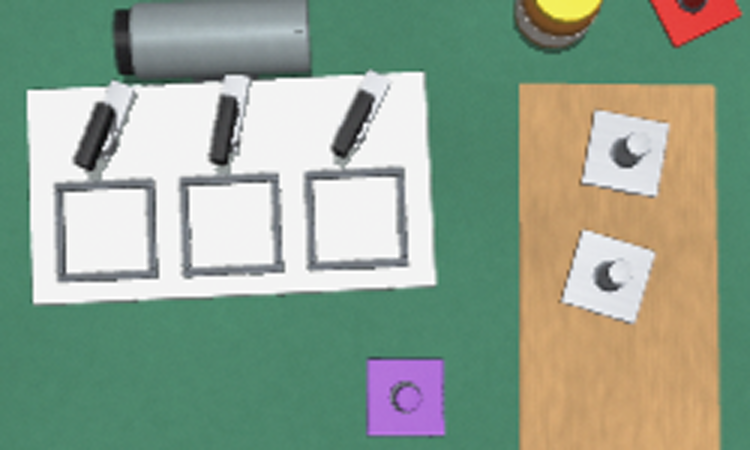

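View pics/l.png

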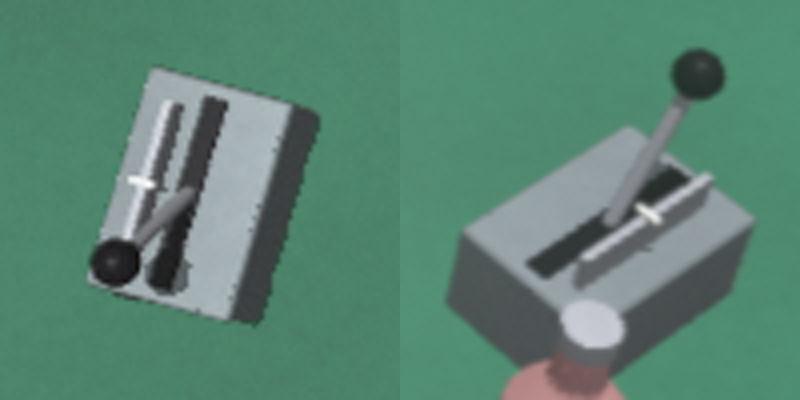

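Checked in the crop: two stainless flanges on the cardboard, at crop (632,150) and (615,275). The plates measure 70 mm square, as they should. The nests and open clamps are clear of other things. In the lever crops the ball is at (115,262) in the top view and (697,75) in the scene view.

```bash
cat >> h.py <<'E'
def go(s,x,y,z,yaw=None):
    "shares of shift in tool axes, spin share to put tool x at yaw deg"
    R=np.array(s["eef_rot"]);d=R.T@(np.array([x,y,z])-s["ee_pos"])/.4
    cur=np.degrees(np.arctan2(R[1,0],R[0,0]));sp=0 if yaw is None else np.radians((cur-yaw+180)%360-180)/.5
    return d.round(3),round(sp,3),"yaw",round(cur,2)
E
python3 - <<'E'
import pickle,cv2,numpy as np
from h import *
from bench import arm
d=pickle.load(open("c0.pkl","rb"));c=d["top"];s=d["scene"];I=c["image"].astype(int);mx,mn=I.max(2),I.min(2)
# nest rims: grey on white, closed outlines -> inner holes
r=np.zeros(mx.shape,np.uint8);r[225:268,228:356]=1
m=((mx<190)&(r>0)).astype(np.uint8)
for a,k in blobs(m,500,3000):
    b=cv2.minAreaRect(k);W=np.array([onz(c,p,.02)[:2] for p in cv2.boxPoints(b)])
    print("nest",a,np.round(b[0],1),W.mean(0).round(4),np.linalg.norm(W[1]-W[0]).round(4),np.linalg.norm(W[2]-W[1]).round(4),np.degrees(np.arctan2(*(W[1]-W[0])[::-1])).round(1))
def ball(c,x0,x1,y0,y1):
    J=c["image"].astype(int);m=np.zeros(J.shape[:2],np.uint8);m[y0:y1,x0:x1]=(J.max(2)<62)[y0:y1,x0:x1]
    m=cv2.morphologyEx(m,cv2.MORPH_OPEN,cv2.getStructuringElement(cv2.MORPH_ELLIPSE,(7,7)))
    k=max(cv2.findContours(m,0,1)[0],key=cv2.contourArea);return cv2.minEnclosingCircle(k)
p,rp=ball(c,138,158,274,298);q,rq=ball(s,485,515,270,300);print("ball",p,rp,q,rq,two(c,p,s,q))
# speed box top: bright grey; pivot from slot by top image
m=np.zeros(mx.shape,np.uint8);m[230:305,140:200]=((mx>125)&(mx-mn<30))[230:305,140:200]
m=cv2.morphologyEx(m,cv2.MORPH_CLOSE,np.ones((11,11)))
for a,k in blobs(m,600,9e3):
    b=cv2.minAreaRect(k);W=np.array([onz(c,p,.07)[:2] for p in cv2.boxPoints(b)]);print("box",a,W.mean(0).round(4),W.round(3).tolist())
# flange A via post in scene
st=arm.state();print("toA safe",go(st,.4932,-.3031,.215,180))
E
```

```text
nest 1062.0 [333.1 242.1] [ 0.5445 -0.0708] 0.0927 0.0951 -87.0
nest 1070.0 [291.4 243.1] [0.5405 0.0437] 0.0937 0.1009 -87.0
nest 1088.0 [250. 244.] [0.537  0.1573] 0.0937 0.1047 -89.4Traceback (most recent call last):
  File "<stdin>", line 15, in <module>
  File "<stdin>", line 14, in ball
ValueError: max() iterable argument is empty
```

Run:
```python
import pickle,cv2,numpy as np
from h import *
from bench import arm
d=pickle.load(open("c0.pkl","rb"));c=d["top"];s=d["scene"];I=c["image"].astype(int);mx,mn=I.max(2),I.min(2)
m=np.zeros(mx.shape,np.uint8);m[225:268,228:356]=(mx>190)[225:268,228:356]
for a,k in blobs(m,500,1200):
    b=cv2.minAreaRect(k);W=np.array([onz(c,p,.016)[:2] for p in cv2.boxPoints(b)])
    print("nest",a,np.round(b[0],1),W.mean(0).round(4),np.linalg.norm(W[1]-W[0]).round(4),np.linalg.norm(W[2]-W[1]).round(4),np.degrees(np.arctan2(*(W[1]-W[0])[::-1])).round(1))
p,q=(120+115/4,220+262/4),(425+697/4,265+75/4);print("ball",p,q,two(c,p,s,q))
m=np.zeros(mx.shape,np.uint8);m[230:305,140:200]=((mx>125)&(mx-mn<30))[230:305,140:200]
m=cv2.morphologyEx(m,cv2.MORPH_CLOSE,np.ones((11,11)))
for a,k in blobs(m,600,9e3):
    b=cv2.minAreaRect(k);W=np.array([onz(c,p,.07)[:2] for p in cv2.boxPoints(b)]);print("box",a,W.mean(0).round(4),W.round(3).tolist())
st=arm.state();print("toA",go(st,.4932,-.3031,.215,180))
```

```text
nest 688.0 [249.5 246.5] [0.5303 0.1591] 0.0745 0.0746 -89.4
nest 686.0 [291.5 244.5] [0.537  0.0436] 0.0745 0.0746 -89.4
nest 689.5 [333.1 242.6] [ 0.5435 -0.0708] 0.0751 0.0753 -86.8
ball (148.75, 285.5) (599.25, 283.75) (array([0.38949369, 0.47014507, 0.1966271 ]), np.float64(0.2035859113416322))
box 1991.0 [0.4677 0.3671] [[0.409, 0.433], [0.553, 0.396], [0.526, 0.301], [0.382, 0.338]]
toA (array([-1.376, -2.072,  0.   ]), np.float64(-0.472), 'yaw', np.float64(166.48))
```

move_arm(moves=[[[-0.12,-0.03,0,-0.3],[-0.12,-0.03,0,-0.15],[-0.11,-0.05,0,0],[-0.11,-0.05,0,0],[-0.11,-0.05,0,0]]], jaw=1)

```text
t: 0.65
ee_pos: [0.3754, 0.5304, 0.2144]
eef_rot: [[-1.0, 0.011, -0.0], [0.011, 1.0, -0.0], [0.0, -0.0, -1.0]]
contact_force: [-0.1, 1.0, 0.5]
width: 1.003
grip_force: 0.0
```

move_arm(moves=[[[-0.02,-0.12,0,0],[-0.02,-0.12,0,0],[-0.02,-0.12,0,0],[-0.02,-0.12,0,0],[-0.02,-0.12,0,0]]])

```text
t: 1.15
ee_pos: [0.4112, 0.2891, 0.2144]
eef_rot: [[-1.0, 0.011, -0.0], [0.011, 1.0, -0.0], [0.0, -0.0, -1.0]]
contact_force: [0.8, -0.4, 0.4]
width: 0.999
grip_force: 0.0
```

move_arm(moves=[[[-0.02,-0.12,0,0],[-0.02,-0.12,0,0],[-0.02,-0.12,0,0],[-0.02,-0.12,0,0],[-0.02,-0.12,0,0]]])

```text
t: 1.65
ee_pos: [0.4485, 0.0488, 0.2148]
eef_rot: [[-1.0, 0.011, 0.001], [0.011, 1.0, 0.0], [-0.001, 0.0, -1.0]]
contact_force: [1.0, -0.3, 0.6]
width: 1.003
grip_force: 0.0
```

move_arm(moves=[[[-0.02,-0.12,0,0],[-0.02,-0.12,0,0],[-0.01,-0.12,0,0],[-0.01,-0.12,0,0],[0,-0.12,0,0]]])

```text
t: 2.15
ee_pos: [0.4701, -0.1913, 0.2147]
eef_rot: [[-1.0, 0.01, 0.001], [0.01, 1.0, -0.0], [-0.001, -0.0, -1.0]]
contact_force: [1.2, -0.4, 0.1]
width: 0.999
grip_force: 0.0
```

move_arm(moves=[[[0,-0.12,0,0],[0,-0.12,0,0],[0,-0.04,0,0],[0,0,0,0]]])

```text
t: 2.55
ee_pos: [0.4677, -0.3045, 0.2143]
eef_rot: [[-1.0, 0.016, -0.001], [0.016, 1.0, -0.001], [0.001, -0.001, -1.0]]
contact_force: [-0.1, -0.2, -0.2]
width: 1.0
grip_force: 0.0
```

```bash
cat >> h.py <<'E'
def plates(c,z=.011,lo=300):
    I=c["image"].astype(int);mx,mn=I.max(2),I.min(2)
    m=cv2.morphologyEx(((mn>130)&(mx-mn<40)).astype(np.uint8),cv2.MORPH_CLOSE,np.ones((9,9)))
    for a,k in blobs(m,lo,30000):
        b=cv2.minAreaRect(k);W=np.array([onz(c,p,z)[:2] for p in cv2.boxPoints(b)])
        e=W[1]-W[0];L=np.linalg.norm(e);G=np.linalg.norm(W[2]-W[1])
        if .06<L<.08 and .06<G<.08: print(int(a),np.round(b[0]),W.mean(0).round(4),L.round(4),G.round(4),"yaw",np.degrees(np.arctan2(e[1],e[0])%(np.pi/2)).round(1))
E
python3 - <<'E'
from h import *;from bench import arm
for n in("top","wrist"):
    c=arm.camera(n);print(n);plates(c);cv2.imwrite(f"pics/{n}1.png",c["image"])
s=arm.state();print(s["t"],s["ee_pos"],go(s,.4932,-.3031,.1,180))
E
```

```text
top
522 [588. 308.] [ 0.3712 -0.7665] 0.0729 0.0625 yaw 87.8
585 [423. 221.] [ 0.6077 -0.3201] 0.0697 0.0705 yaw 79.5
wrist
2225 [319. 237.] [ 0.4979 -0.3034] 0.0652 0.0695 yaw 73.3
2.65 [ 0.46876663 -0.30038877  0.21411394] (array([-0.061, -0.006,  0.285]), np.float64(-0.021), 'yaw', np.float64(179.4))
```

View pics/wrist1.png

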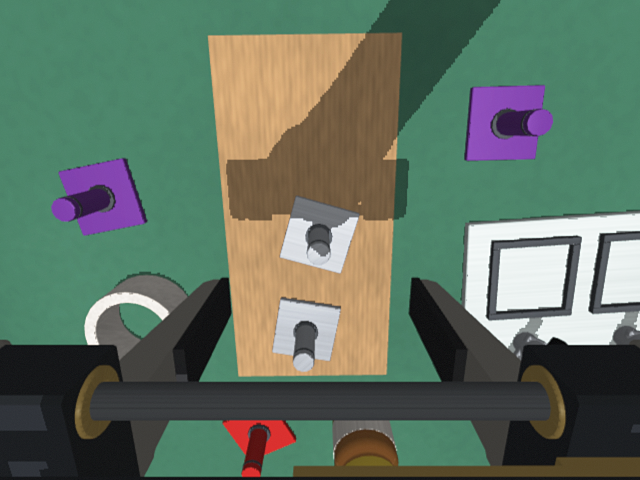

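The wrist view shows flange A at px (320,235), flange B at (306,330), both purple ones off the sheet. Flange A is where the top view put it (0.493, -0.303), so I go down on it.

move_arm(moves=[[[-0.062,-0.006,0,0],[0,0,0.12,0],[0,0,0.12,0],[0,0,0.12,0],[0,0,0.1,0]]])

```text
t: 3.15
ee_pos: [0.4938, -0.3006, 0.0283]
eef_rot: [[-1.0, 0.007, -0.001], [0.007, 1.0, 0.002], [0.001, 0.002, -1.0]]
contact_force: [0.7, 0.4, -0.1]
width: 0.999
grip_force: 0.0
```

move_arm(moves=[[[0,0,0,0],[0,0,0,0],[0,0,0,0],[0,0,0,0],[0,0,0,0]]], jaw=-1)

```text
t: 3.65
ee_pos: [0.4948, -0.3045, 0.0325]
eef_rot: [[-1.0, 0.011, 0.003], [0.011, 1.0, -0.001], [-0.003, -0.001, -1.0]]
contact_force: [0.4, 0.4, -0.4]
width: 0.59
grip_force: 0.0
```

move_arm(moves=[[[0,0,0,0],[0,0,0,0],[0,0,0,0],[0,0,-0.02,0],[0,0,-0.02,0]]])

```text
t: 4.15
ee_pos: [0.4931, -0.3039, 0.0466]
eef_rot: [[-1.0, 0.011, -0.001], [0.011, 1.0, 0.001], [0.001, 0.001, -1.0]]
contact_force: [-0.2, -0.0, -3.5]
width: 0.232
grip_force: 30.0
```

move_arm(moves=[[[0,0,-0.1,0],[0,0,-0.1,0],[0,0.07,-0.06,0],[-0.02,0.12,0,0],[-0.02,0.12,0,0]]])

```text
t: 4.65
ee_pos: [0.5111, -0.1798, 0.1521]
eef_rot: [[-1.0, 0.014, 0.002], [0.014, 1.0, -0.0], [-0.002, -0.0, -1.0]]
contact_force: [1.3, -0.1, -3.0]
width: 0.233
grip_force: 30.0
```

move_arm(moves=[[[-0.02,0.12,0,-0.14],[-0.02,0.12,0,-0.14],[-0.02,0.12,0,-0.14],[0,0.1,0,-0.14],[0,0.05,0,-0.14]]])

```text
t: 5.15
ee_pos: [0.5121, 0.0274, 0.1507]
eef_rot: [[-0.94, -0.341, -0.001], [-0.341, 0.94, 0.001], [0.0, 0.002, -1.0]]
contact_force: [-0.6, 0.5, -2.6]
width: 0.231
grip_force: 30.0
```

Run:
```python
from h import *;from bench import arm
s=arm.state();print(s["t"],s["ee_pos"],s["width"],s["contact_force"],go(s,.537,.0436,.06,200))
c=arm.camera("wrist");cv2.imwrite("pics/w2.png",c["image"]);plates(c,s["ee_pos"][2]-.02,1000)
c=arm.camera("scene");cv2.imwrite("pics/s2.png",c["image"])
```

```text
5.15 [0.51212081 0.02740555 0.15071459] 0.23091378641431776 [-0.6447356   0.52784839 -2.59695971] (array([-0.072,  0.017,  0.227]), np.float64(-0.003), 'yaw', np.float64(-160.09))
```

View pics/w2.png

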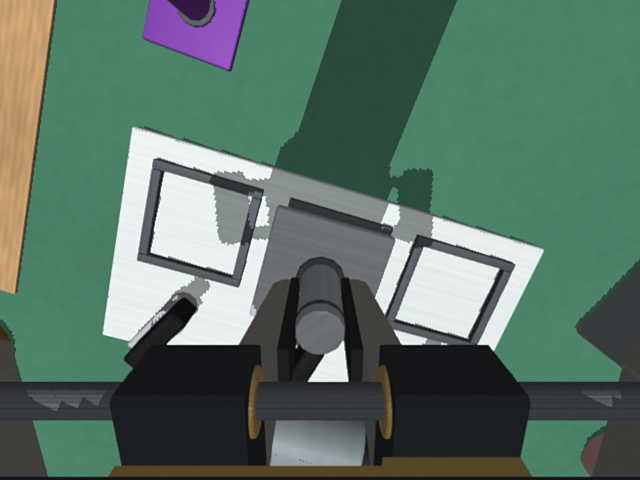

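The flange is held upright over the jig. The plate's near edge runs from (275,205) to (393,237), parallel to the nest rims. Nest 3 is at about (200,223) and nest 1 at (450,291).

Run:
```python
from h import *;from bench import arm
c=arm.camera("wrist");s=arm.state()
C=lambda P:np.mean([onz(c,p,.02)[:2] for p in P],0)
a=C([(155,159),(263,190),(240,285),(138,260)]);b=C([(418,236),(514,263),(477,344),(386,318)])
print(a,b,(a+b)/2,np.linalg.norm(a-b))
I=c["image"].astype(int)
for dz in(.02,.026):
    p,q=[onz(c,u,s["ee_pos"][2]-dz)[:2] for u in((275,205),(393,237))]
    e=(q-p)/np.linalg.norm(q-p);n=np.array([-e[1],e[0]]);n*=np.sign(n[0]);print(np.linalg.norm(q-p),(p+q)/2+.035*n,np.degrees(np.arctan2(n[1],n[0])),s["ee_pos"][:2])
print(go(s,.537,.0436,.06,200))
```

```text
[ 0.54449429 -0.07139588] [0.52851367 0.15571515] [0.53650398 0.04215963] 0.22767257823190723
0.06596896481897839 [0.5127433  0.02483894] 4.208513835975882 [0.51275841 0.02362643]
0.06805414581828795 [0.51404222 0.02558703] 4.208513835975878 [0.51275841 0.02362643]
(array([-0.074,  0.027,  0.227]), np.float64(-0.016), 'yaw', np.float64(-160.46))
```

move_arm(moves=[[[-0.07,0.021,0,0],[0,0,0.12,0],[0,0,0.08,0],[0,0,0,0],[0,0,0,0]]])

```text
t: 5.8
ee_pos: [0.5371, 0.0382, 0.0709]
eef_rot: [[-0.944, -0.33, -0.0], [-0.33, 0.944, -0.001], [0.001, -0.001, -1.0]]
contact_force: [0.4, -0.7, -2.5]
width: 0.233
grip_force: 30.0
```

Run:
```python
from h import *;from bench import arm
P=[]
for i in range(4):
    c=arm.camera("wrist");s=arm.state();P.append(s["ee_pos"])
print(np.round(P,4).tolist(),np.mean(P,0),s["width"])
cv2.imwrite("pics/w3.png",np.hstack([c["image"][150:400,150:550]]))
```

```text
[[0.5381, 0.0388, 0.072], [0.5385, 0.0393, 0.0725], [0.5385, 0.0396, 0.0726], [0.5383, 0.04, 0.0726]] [0.53834909 0.0394195  0.0724098 ] 0.2351149626492369
```

View pics/w3.png

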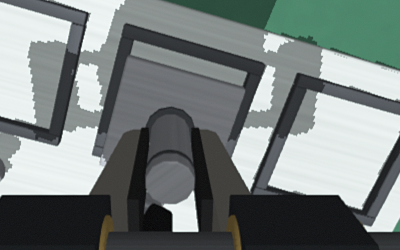

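Run:
```python
from h import *;from bench import arm
c=arm.camera("wrist");s=arm.state();I=c["image"]
cv2.imwrite("pics/w4.png",cv2.resize(I[160:320,240:430],None,fx=3.5,fy=3.5,interpolation=cv2.INTER_CUBIC))
```

```text
(no output)
```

View pics/w4.png

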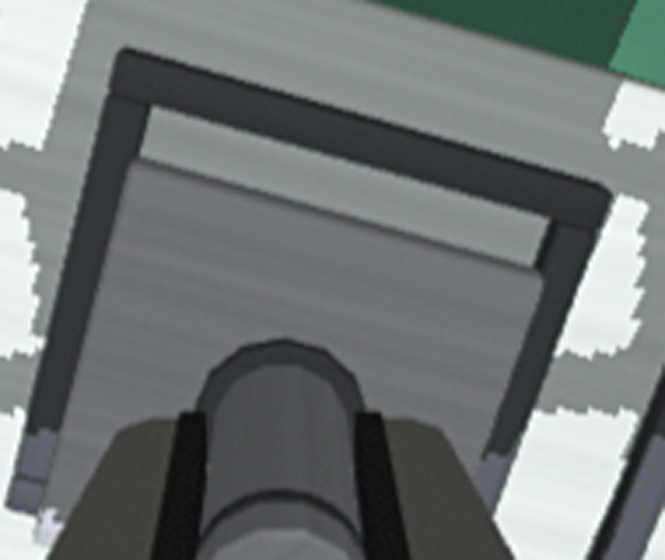

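Run:
```python
from h import *;from bench import arm
c=arm.camera("wrist");s=arm.state()
def f(a,b,z,h):
    p,q=[onz(c,(240+u[0]/3.5,160+u[1]/3.5),z)[:2] for u in(a,b)];e=(q-p)/np.linalg.norm(q-p);n=np.array([-e[1],e[0]]);n*=np.sign(n[0])
    L=np.linalg.norm(q-p);print(z,L.round(4),((p+q)/2+(h or L/2)*n).round(4),np.degrees(np.arctan2(n[1],n[0])).round(1))
f((122,50),(610,190),.02,None);f((152,108),(552,220),.016,.038)
for z in(.045,.05,.055):f((135,160),(545,275),z,.035)
print(s["ee_pos"])
```

```text
0.02 0.0897 [0.5378 0.0436] 3.3
0.016 0.0755 [0.5398 0.044 ] 3.5
0.045 0.0683 [0.5405 0.0413] 3.3
0.05 0.0666 [0.5394 0.0406] 3.3
0.055 0.0648 [0.5383 0.0399] 3.3
[0.53776033 0.04033691 0.07206803]
```

The plate is square with the nest (3.3° each) and about 2–3 mm off to one side, so I correct that and lower.

move_arm(moves=[[[0.004,0.007,0,0],[0,0,0.015,0],[0,0,0.015,0],[0,0,0.01,0],[0,0,0.01,0]]])

```text
t: 6.6
ee_pos: [0.5341, 0.0424, 0.0499]
eef_rot: [[-0.943, -0.333, -0.001], [-0.333, 0.943, -0.0], [0.001, 0.0, -1.0]]
contact_force: [-0.1, 0.2, -3.9]
width: 0.231
grip_force: 30.0
```

move_arm(moves=[[[0,0,0.005,0],[0,0,0.005,0],[0,0,0,0]]])

```text
t: 6.9
ee_pos: [0.5343, 0.0424, 0.047]
eef_rot: [[-0.943, -0.333, -0.0], [-0.333, 0.943, 0.0], [0.0, 0.0, -1.0]]
contact_force: [-1.5, 0.3, 1.6]
width: 0.229
grip_force: 30.0
```

move_arm(moves=[[[0,0,0,0],[0,0,0,0],[0,0,0,0],[0,0,0,0],[0,0,0,0]]], jaw=1)

```text
t: 7.4
ee_pos: [0.5344, 0.0425, 0.0466]
eef_rot: [[-0.943, -0.333, 0.0], [-0.333, 0.943, 0.0], [-0.0, -0.0, -1.0]]
contact_force: [0.2, -0.5, -0.3]
width: 0.648
grip_force: 0.0
```

move_arm(moves=[[[0,0,0,0],[0,0,0,0],[0,0,-0.1,0],[0,0,-0.12,0],[0,0,-0.12,0]]])

```text
t: 7.9
ee_pos: [0.5337, 0.0422, 0.1838]
eef_rot: [[-0.943, -0.332, -0.001], [-0.332, 0.943, -0.001], [0.002, -0.0, -1.0]]
contact_force: [1.3, 0.4, 0.1]
width: 1.005
grip_force: 0.0
```

Run:
```python
from h import *;from bench import arm
c=arm.camera("wrist");s=arm.state();print(s["t"],s["ee_pos"],s["width"])
t=arm.camera("top");plates(t)
cv2.imwrite("pics/w5.png",c["image"])
```

```text
7.95 [0.53866441 0.04251394 0.19184385] 0.9966836887890921
586 [423. 221.] [ 0.6072 -0.3202] 0.0699 0.071 yaw 78.5
```

View pics/w5.png

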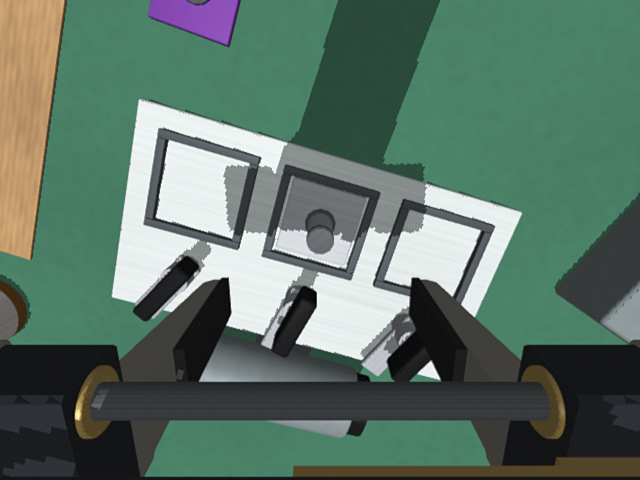

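Seated: flange A sits inside the nest 2 frame (post at (320,235)), and nests 1 and 3 are free. Next is flange B.

move_arm(moves=[[[0.017,-0.114,0,0],[0.017,-0.114,0,0],[0.017,-0.114,0,0],[0.017,-0.114,0,0],[0.017,-0.114,0,0]]])

```text
t: 8.5
ee_pos: [0.578, -0.1854, 0.182]
eef_rot: [[-0.943, -0.333, -0.0], [-0.333, 0.943, 0.0], [0.0, 0.0, -1.0]]
contact_force: [-0.0, 1.2, 0.4]
width: 0.998
grip_force: 0.0
```

move_arm(moves=[[[0.017,-0.114,0,0],[0.017,-0.114,0,0],[0.016,-0.114,0,0.25],[0,0,0,0.24],[0,0,0,0]]])

```text
t: 9.0
ee_pos: [0.6037, -0.3211, 0.1811]
eef_rot: [[-0.996, -0.091, -0.002], [-0.091, 0.996, -0.0], [0.002, 0.0, -1.0]]
contact_force: [0.2, 0.1, 0.5]
width: 1.0
grip_force: 0.0
```

Run:
```python
from h import *;from bench import arm
for i in range(3):
    c=arm.camera("wrist");s=arm.state();print(s["ee_pos"],go(s,.607,-.32,.032,186))
plates(c);plates(arm.camera("top"))
```

```text
[ 0.60433468 -0.31922303  0.18130078] (array([-0.007, -0.003,  0.373]), np.float64(-0.017), 'yaw', np.float64(-174.49))
[ 0.60471062 -0.31822709  0.18160658] (array([-0.006, -0.005,  0.374]), np.float64(-0.013), 'yaw', np.float64(-174.38))
[ 0.60497824 -0.31779758  0.18195136] (array([-0.005, -0.006,  0.375]), np.float64(-0.012), 'yaw', np.float64(-174.36))
522 [588. 308.] [ 0.3712 -0.7665] 0.0729 0.0625 yaw 87.8
```

Run:
```python
from h import *;from bench import arm
c=arm.camera("wrist");u=px(c,(.607,-.32,.011));print(u)
I=c["image"].astype(int);m=((I.min(2)>95)&(I.max(2)-I.min(2)<30)).astype(np.uint8)
for a,k in blobs(m,300,30000):
    b=cv2.minAreaRect(k);W=np.array([onz(c,p,.011)[:2] for p in cv2.boxPoints(b)]);e=W[1]-W[0]
    print(a,np.round(b[0]),W.mean(0).round(4),np.linalg.norm(e).round(3),np.linalg.norm(W[2]-W[1]).round(3),np.degrees(np.arctan2(e[1],e[0])%(np.pi/2)).round(1))
cv2.imwrite("pics/w6.png",c["image"][130:400,170:470])
```

```text
[316.99888004 219.05594761]
925.0 [366. 347.] [ 0.7432 -0.2542] 0.079 0.061 18.4
528.0 [624. 296.] [0.6582 0.0024] 0.03 0.038 5.5
4879.0 [317. 221.] [ 0.6099 -0.3196] 0.069 0.069 79.0
6322.5 [592. 180.] [ 0.5467 -0.067 ] 0.088 0.074 3.3
11997.0 [109. 182.] [ 0.5934 -0.5166] 0.122 0.107 51.5
12724.5 [577. 211.] [ 0.5846 -0.0711] 0.212 0.127 3.3
```

View pics/w6.png

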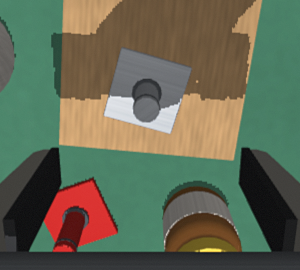

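Flange B has not moved (crop (147,92), world (0.608, -0.320)). The jar and the red piece are 130 mm or more beyond it, so I grasp.

move_arm(moves=[[[-0.007,-0.004,0,0],[0,0,0.12,0],[0,0,0.12,0],[0,0,0.12,0],[0,0,0.015,0]]])

```text
t: 9.75
ee_pos: [0.604, -0.3178, 0.0264]
eef_rot: [[-0.995, -0.095, -0.01], [-0.095, 0.995, 0.005], [0.009, 0.006, -1.0]]
contact_force: [-0.1, 0.5, -0.1]
width: 1.001
grip_force: 0.0
```

move_arm(moves=[[[0,0,0,0],[0,0,0,0],[0,0,0,0],[0,0,0,0],[0,0,0,0]]], jaw=-1)

```text
t: 10.25
ee_pos: [0.6085, -0.3212, 0.0342]
eef_rot: [[-0.996, -0.094, 0.002], [-0.094, 0.996, -0.001], [-0.002, -0.001, -1.0]]
contact_force: [-0.4, -0.3, -0.2]
width: 0.584
grip_force: 0.0
```

move_arm(moves=[[[0,0,0,0],[0,0,0,0],[0,0,0,0],[0,0,0,0],[0,0,0,0]]])

```text
t: 10.75
ee_pos: [0.6076, -0.3207, 0.0325]
eef_rot: [[-0.996, -0.094, -0.0], [-0.094, 0.996, 0.0], [0.0, 0.0, -1.0]]
contact_force: [0.1, 1.0, 0.5]
width: 0.234
grip_force: 30.0
```

move_arm(moves=[[[0,0,-0.05,0],[0,0,-0.1,0],[0,0,-0.1,0],[0,0,-0.05,0],[0,0,0,0]]])

```text
t: 11.25
ee_pos: [0.6092, -0.3219, 0.1556]
eef_rot: [[-0.996, -0.094, 0.005], [-0.094, 0.996, -0.002], [-0.005, -0.003, -1.0]]
contact_force: [0.5, -0.3, -3.9]
width: 0.233
grip_force: 30.0
```

Run:
```python
from h import *;from bench import arm
s=arm.state();print(s["ee_pos"],s["width"],go(s,.5435,-.0705,.15,200))
```

```text
[ 0.60919472 -0.32189705  0.15562582] 0.23264721384162448 (array([0.105, 0.641, 0.012]), np.float64(-0.51), 'yaw', np.float64(-174.61))
```

move_arm(moves=[[[0.02,0.1,0,0],[0.02,0.11,0,0],[0.02,0.11,0,0],[0.02,0.11,0,0],[0.02,0.11,0,0]]])

```text
t: 11.75
ee_pos: [0.5454, -0.1075, 0.1504]
eef_rot: [[-0.996, -0.094, -0.004], [-0.094, 0.996, 0.0], [0.004, 0.001, -1.0]]
contact_force: [0.3, -0.3, -3.1]
width: 0.231
grip_force: 30.0
```

move_arm(moves=[[[0.005,0.101,0,0],[0,0,0,-0.25],[0,0,0.12,-0.25],[0,0,0.08,0],[0,0,0,0]]])

```text
t: 12.25
ee_pos: [0.5364, -0.0688, 0.0671]
eef_rot: [[-0.941, -0.337, -0.012], [-0.337, 0.941, 0.0], [0.011, 0.004, -1.0]]
contact_force: [-1.2, 0.4, -4.2]
width: 0.231
grip_force: 30.0
```

Run:
```python
from h import *;from bench import arm
for i in range(3): c=arm.camera("wrist");s=arm.state();print(s["ee_pos"],s["width"],s["contact_force"])
print(go(s,.5435,-.0705,.0415,200))
cv2.imwrite("pics/w7.png",cv2.resize(c["image"][160:320,240:430],None,fx=3.5,fy=3.5,interpolation=cv2.INTER_CUBIC))
```

```text
[ 0.53871337 -0.06945939  0.06960645] 0.2286977525748028 [ 0.64915477 -0.69153688 -2.45390571]
[ 0.54074597 -0.06980412  0.07159343] 0.23317477409680987 [ 0.87237348 -0.56889326 -2.87348557]
[ 0.5420301  -0.06995865  0.07285699] 0.2341356000223476 [-0.46142059  0.5355525  -2.60974437]
(array([-0.003, -0.002,  0.078]), np.float64(-0.011), 'yaw', np.float64(-160.32))
```

View pics/w7.png

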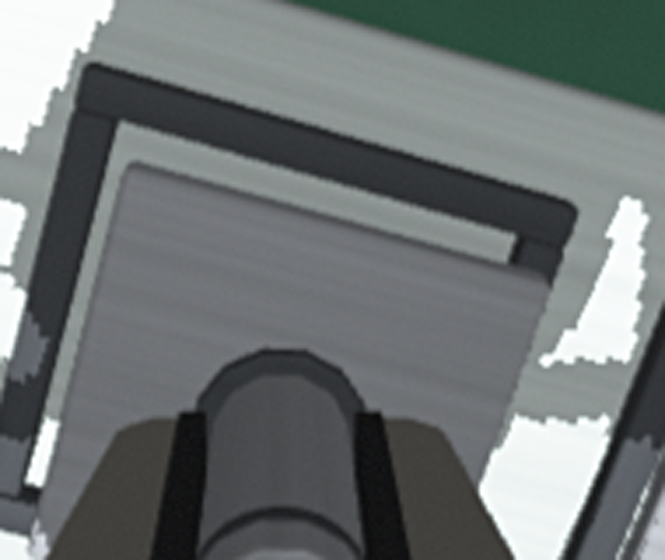

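Run:
```python
from h import *;from bench import arm
c=arm.camera("wrist");s=arm.state()
def f(a,b,z,h):
    p,q=[onz(c,(240+u[0]/3.5,160+u[1]/3.5),z)[:2] for u in(a,b)];e=(q-p)/np.linalg.norm(q-p);n=np.array([-e[1],e[0]]);n*=np.sign(n[0])
    L=np.linalg.norm(q-p);C=(p+q)/2+(h or L/2)*n;print(z,L.round(4),C.round(4),np.degrees(np.arctan2(n[1],n[0])).round(1));return C
N=f((83,67),(577,210),.02,.045)
R=np.array(s["eef_rot"])
for z in(.043,.048):print((R.T@np.r_[N-f((128,163),(553,280),z,.035),0]/.4).round(4))
print(s["ee_pos"])
```

```text
0.02 0.0914 [ 0.5471 -0.0715] 3.4
0.043 0.0717 [ 0.5456 -0.0681] 3.8
[-0.0007 -0.0094  0.    ]
0.048 0.0699 [ 0.5445 -0.0687] 3.8
[-0.0038 -0.0088  0.    ]
[ 0.54273485 -0.06995517  0.07364004]
```

move_arm(moves=[[[-0.002,-0.009,0,0],[0,0,0.02,0],[0,0,0.02,0],[0,0,0.015,0],[0,0,0.01,0]]])

```text
t: 12.95
ee_pos: [0.5433, -0.0725, 0.0457]
eef_rot: [[-0.941, -0.337, -0.001], [-0.337, 0.941, 0.0], [0.001, 0.0, -1.0]]
contact_force: [-0.2, 0.5, -3.0]
width: 0.232
grip_force: 30.0
```

move_arm(moves=[[[0,0,0.006,0],[0,0,0.004,0],[0,0,0,0]]])

```text
t: 13.25
ee_pos: [0.5437, -0.0727, 0.0424]
eef_rot: [[-0.941, -0.337, -0.0], [-0.337, 0.941, 0.0], [0.0, 0.0, -1.0]]
contact_force: [0.7, -0.4, -4.1]
width: 0.235
grip_force: 30.0
```

Not down yet, about 1 mm to go.

move_arm(moves=[[[0,0,0.003,0],[0,0,0.003,0],[0,0,0,0]]])

```text
t: 13.55
ee_pos: [0.5441, -0.0727, 0.0414]
eef_rot: [[-0.941, -0.337, 0.001], [-0.337, 0.941, 0.001], [-0.001, 0.0, -1.0]]
contact_force: [-2.5, -0.5, 5.9]
width: 0.238
grip_force: 30.0
```

move_arm(moves=[[[0,0,0,0],[0,0,0,0],[0,0,0,0],[0,0,0,0],[0,0,0,0]]], jaw=1)

```text
t: 14.05
ee_pos: [0.5438, -0.0727, 0.0401]
eef_rot: [[-0.941, -0.337, 0.0], [-0.337, 0.941, -0.0], [-0.0, -0.0, -1.0]]
contact_force: [0.3, 0.5, -0.1]
width: 0.645
grip_force: 0.0
```

move_arm(moves=[[[0,0,0,0],[0,0,0,0],[0,0,-0.1,0],[0,0,-0.12,0],[0,0,-0.12,0]]])

```text
t: 14.55
ee_pos: [0.5431, -0.0728, 0.1773]
eef_rot: [[-0.941, -0.337, -0.002], [-0.337, 0.941, -0.0], [0.002, 0.0, -1.0]]
contact_force: [0.3, 0.8, -0.1]
width: 0.999
grip_force: 0.0
```

Run:
```python
from h import *;from bench import arm
arm.camera("top")
c=arm.camera("wrist");s=arm.state();print(s["t"],s["ee_pos"],s["width"])
cv2.imwrite("pics/w8.png",c["image"])
```

```text
14.65 [ 0.54790396 -0.07339993  0.18249426] 1.0003418546153313
```

View pics/w8.png

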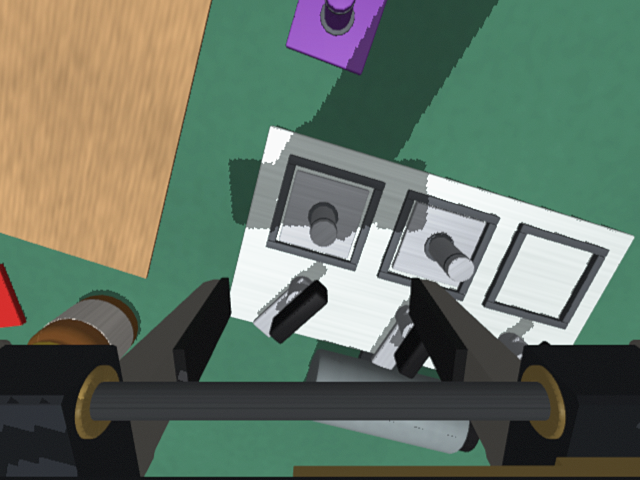

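Both flanges are seated: posts at (322,220) in nest 3 and (450,250) in nest 2; nest 1 is empty. Now I measure the knobs.

```bash
cat >> h.py <<'E'
def knob(c,P):
    "dark bar nearest world point P: centre, size, angle at z .078"
    u=px(c,(P[0],P[1],.07)).astype(int);I=c["image"].astype(int);m=np.zeros(I.shape[:2],np.uint8)
    y,x=max(u[1]-45,0),max(u[0]-45,0);m[y:u[1]+45,x:u[0]+45]=(I.max(2)<45)[y:u[1]+45,x:u[0]+45]
    for a,k in blobs(m,60,9000):
        b=cv2.minAreaRect(k);W=np.array([onz(c,p,.074)[:2] for p in cv2.boxPoints(b)]);e=W[1]-W[0];g=W[2]-W[1]
        if np.linalg.norm(g)>np.linalg.norm(e):e,g=g,e
        print(u,int(a),np.round(b[0]),W.mean(0).round(4),np.linalg.norm(e).round(3),np.linalg.norm(g).round(3),"ang",(np.degrees(np.arctan2(e[1],e[0]))%180).round(1))
CL={1:(.6102,.1637),2:(.6169,.0482),3:(.6234,-.0662)}
E
python3 - <<'E'
from h import *;from bench import arm
c=arm.camera("wrist");knob(c,CL[3]);knob(c,CL[2])
import pickle
t=pickle.load(open("c0.pkl","rb"))["top"];print("top")
for i in(1,2,3):knob(t,CL[i])
s=arm.state();print(s["ee_pos"],go(s,*CL[3],.15,154),s["joint_positions"])
E
```

```text
[299 314] 1577 [297. 313.] [ 0.6217 -0.0687] 0.065 0.022 ang 154.1
[422 346] 4044 [422. 344.] [0.6144 0.0445] 0.087 0.075 ang 26.5
top
[ 0.54599128 -0.0728534   0.17947502] (array([-0.187, -0.049,  0.075]), np.float64(1.596), 'yaw', np.float64(-160.28)) [-0.25405597  0.34682101  0.40154315  1.90885397 -0.1705442   0.91153999
  2.14501   ]
```

move_arm(moves=[[[-0.1,-0.026,0,0],[-0.085,-0.025,0,0],[0,0,0,0.3],[0,0,0,0.3],[0,0,0,0.3]]])

```text
t: 15.2
ee_pos: [0.6193, -0.0669, 0.174]
eef_rot: [[-0.994, 0.112, -0.003], [0.112, 0.994, -0.0], [0.003, -0.001, -1.0]]
contact_force: [-0.3, 0.8, -1.2]
width: 1.0
grip_force: 0.0
```

move_arm(moves=[[[0,0,0,0.3],[0,0,0,0.3],[0,0,0,0.1],[0,0,0,0],[0,0,0,0]]])

```text
t: 15.7
ee_pos: [0.6196, -0.0668, 0.1749]
eef_rot: [[-0.899, 0.439, -0.002], [0.439, 0.899, -0.0], [0.002, -0.001, -1.0]]
contact_force: [-0.2, 0.1, 0.1]
width: 1.001
grip_force: 0.0
```

Run:
```python
from h import *;from bench import arm
for i in range(3):c=arm.camera("wrist")
knob(c,CL[3]);s=arm.state();print(s["ee_pos"],go(s,.6227,-.067,.046,154),s["joint_positions"][6])
```

```text
[321 240] 1380 [322. 240.] [ 0.6236 -0.0659] 0.063 0.014 ang 154.4
[ 0.62007651 -0.06695893  0.17577244] (array([-0.006,  0.003,  0.324]), np.float64(-0.003), 'yaw', np.float64(153.92)) 1.4400033559479717
```

move_arm(moves=[[[-0.006,0.006,0,0],[0,0,0.11,0],[0,0,0.11,0],[0,0,0.105,0],[0,0,0,0]]])

```text
t: 16.35
ee_pos: [0.6193, -0.065, 0.0408]
eef_rot: [[-0.898, 0.44, -0.01], [0.44, 0.898, 0.0], [0.01, -0.004, -1.0]]
contact_force: [-0.3, -0.4, -1.3]
width: 1.0
grip_force: 0.0
```

move_arm(moves=[[[0,0,0,0],[0,0,0,0],[0,0,0,0],[0,0,0,0],[0,0,0,0]]], jaw=-1)

```text
t: 16.85
ee_pos: [0.6242, -0.0657, 0.0474]
eef_rot: [[-0.898, 0.44, 0.002], [0.44, 0.898, 0.0], [-0.002, 0.001, -1.0]]
contact_force: [0.3, -0.4, 0.0]
width: 0.588
grip_force: 0.0
```

move_arm(moves=[[[0,0,0,0],[0,0,0,0],[0,0,0,0],[0,0,0,0.1],[0,0,0,0.2]]])

```text
t: 17.35
ee_pos: [0.6235, -0.0659, 0.0462]
eef_rot: [[-0.82, 0.572, 0.0], [0.572, 0.82, 0.0], [0.0, 0.0, -1.0]]
contact_force: [-0.1, -0.1, 0.0]
width: 0.257
grip_force: 30.0
```

move_arm(moves=[[[0,0,0,0],[0,0,0,0],[0,0,0,0]]])

```text
t: 17.65
ee_pos: [0.6235, -0.0659, 0.0462]
eef_rot: [[-0.823, 0.568, 0.0], [0.568, 0.823, -0.0], [-0.0, -0.0, -1.0]]
contact_force: [0.5, -1.2, 0.7]
width: 0.258
grip_force: 30.0
```

move_arm(moves=[[[0,0,0,-0.15],[0,0,0,-0.15],[0,0,0,0],[0,0,0,0]]])

```text
t: 18.05
ee_pos: [0.6234, -0.0661, 0.0462]
eef_rot: [[-0.897, 0.441, -0.0], [0.441, 0.897, 0.0], [0.0, -0.0, -1.0]]
contact_force: [-0.4, -0.2, 0.9]
width: 0.254
grip_force: 30.0
```

Run:
```python
from h import *;from bench import arm
c=arm.camera("wrist");t=arm.camera("scene")
u=px(t,(.6234,-.0662,.07)).astype(int);A=t["image"][u[1]-50:u[1]+50,u[0]-50:u[0]+50]
cv2.imwrite("pics/k.png",np.hstack([cv2.resize(c["image"][150:390,200:440],(400,400)),cv2.resize(A,(400,400),interpolation=cv2.INTER_CUBIC)]))
```

```text
(no output)
```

View pics/k.png

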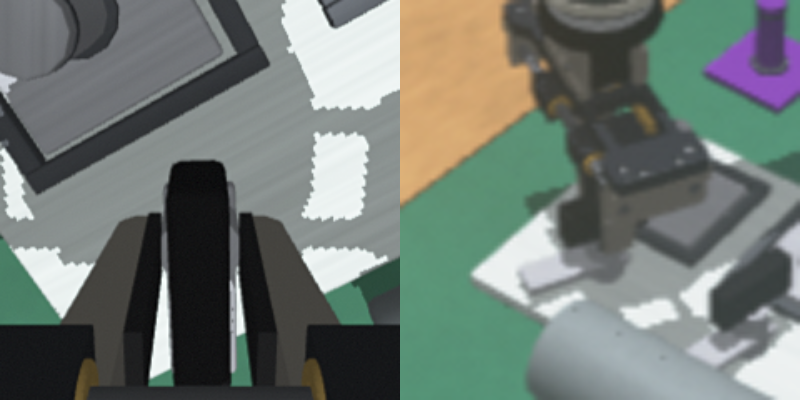

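The bar (left crop, x 168–232) is aligned with the fingers but not touched. The 23.5 mm opening suggests the tips hold something wider just below the bar. I re-grip 8 mm higher.

move_arm(moves=[[[0,0,0,0],[0,0,0,0],[0,0,-0.01,0],[0,0,-0.01,0],[0,0,0,0]]], jaw=0)

```text
t: 18.65
ee_pos: [0.6241, -0.0657, 0.055]
eef_rot: [[-0.898, 0.44, 0.001], [0.44, 0.898, 0.0], [-0.001, 0.001, -1.0]]
contact_force: [-0.2, 0.1, -0.4]
width: 0.501
grip_force: 0.0
```

move_arm(moves=[[[0,0,0,0],[0,0,0,0],[0,0,0,0],[0,0,0,0],[0,0,0,0]]], jaw=-1)

```text
t: 19.15
ee_pos: [0.6233, -0.0661, 0.0541]
eef_rot: [[-0.898, 0.441, -0.0], [0.441, 0.898, -0.0], [0.0, -0.0, -1.0]]
contact_force: [-0.5, -0.8, 1.0]
width: 0.173
grip_force: 30.0
```

Gripped on the bar (16 mm). Turning clockwise.

move_arm(moves=[[[0,0,0,0.15],[0,0,0,0.25],[0,0,0,0.25],[0,0,0,0.25],[0,0,0,0.25]]])

```text
t: 19.65
ee_pos: [0.624, -0.0653, 0.0541]
eef_rot: [[-0.51, 0.86, 0.001], [0.86, 0.51, 0.0], [-0.0, 0.001, -1.0]]
contact_force: [1.2, 1.1, -2.2]
width: 0.175
grip_force: 29.9
```

move_arm(moves=[[[0,0,0,0.25],[0,0,0,0.25],[0,0,0,0.25],[0,0,0,0.25],[0,0,0,0.25]]])

```text
t: 20.15
ee_pos: [0.6251, -0.0651, 0.0541]
eef_rot: [[0.089, 0.996, 0.003], [0.996, -0.089, -0.0], [0.0, 0.003, -1.0]]
contact_force: [4.9, -0.4, -5.1]
width: 0.174
grip_force: 29.9
```

move_arm(moves=[[[0,0,0,0.25],[0,0,0,0.25],[0,0,0,0.25],[0,0,0,0.25],[0,0,0,0.25]]])

```text
t: 20.65
ee_pos: [0.6261, -0.0655, 0.0542]
eef_rot: [[0.655, 0.756, 0.005], [0.756, -0.655, -0.001], [0.002, 0.005, -1.0]]
contact_force: [7.6, -1.7, -7.6]
width: 0.171
grip_force: 29.9
```

move_arm(moves=[[[0,0,0,0.25],[0,0,0,0.25],[0,0,0,0.2],[0,0,0,0.2],[0,0,0,0]]])

```text
t: 21.15
ee_pos: [0.6265, -0.0662, 0.0542]
eef_rot: [[0.917, 0.398, 0.006], [0.398, -0.917, -0.003], [0.004, 0.005, -1.0]]
contact_force: [7.8, -2.1, -5.9]
width: 0.172
grip_force: 30.0
```

Run:
```python
from h import *;from bench import arm
s=arm.state();print(s["ee_pos"],s["width"],s["moment"],s["contact_force"],go(s,*CL[3],.054,11.4),s["joint_positions"][6])
```

```text
[ 0.6265134  -0.06620113  0.05415685] 0.17207183529634815 [-0.48335387 -1.60219878 -0.03978866] [ 7.80202661 -2.14279387 -5.93659346] (array([-0.007, -0.003,  0.   ]), np.float64(0.42), 'yaw', np.float64(23.44)) -0.39029937115275165
```

move_arm(moves=[[[-0.006,-0.003,0,0.14],[0,0,0,0.14],[0,0,0,0.1],[0,0,0,0.06],[0,0,0,0]]])

```text
t: 21.65
ee_pos: [0.6264, -0.0665, 0.0542]
eef_rot: [[0.982, 0.19, 0.011], [0.19, -0.982, -0.005], [0.01, 0.007, -1.0]]
contact_force: [16.0, -5.0, -12.4]
width: 0.17
grip_force: 30.0
```

Run:
```python
from h import *;from bench import arm
s=arm.state();print(s["ee_pos"],s["width"],s["moment"],s["contact_force"],go(s,*CL[3],.054,11.4),s["joint_positions"][6])
```

```text
[ 0.62642709 -0.06654262  0.05421691] 0.17007598944399688 [-0.87676843 -3.3470849  -0.04126303] [ 15.95558371  -5.04034713 -12.43963263] (array([-0.007, -0.002,  0.   ]), np.float64(-0.016), 'yaw', np.float64(10.94)) -0.5790139136007342
```

move_arm(moves=[[[0.01,0.002,0.003,0],[0,0,0,0.06],[0,0,0,0.06],[0,0,0,0.06],[0,0,0,0]]])

```text
t: 22.15
ee_pos: [0.6266, -0.0667, 0.054]
eef_rot: [[0.995, 0.099, 0.004], [0.099, -0.995, -0.002], [0.004, 0.002, -1.0]]
contact_force: [4.4, -3.5, 4.8]
width: 0.171
grip_force: 30.0
```

Run:
```python
from h import *;from bench import arm
s=arm.state();print(s["ee_pos"],s["width"],s["moment"],s["contact_force"],go(s,*CL[3],.054,11.4),s["joint_positions"][6])
```

```text
[ 0.62664316 -0.06674532  0.05404989] 0.1707898746835732 [-0.58683866 -0.80960314 -0.06774961] [ 4.40257737 -3.48797865  4.78886305] (array([-0.008, -0.002,  0.   ]), np.float64(-0.2), 'yaw', np.float64(5.66)) -0.6628647649131326
```

move_arm(moves=[[[0.003,0.002,-0.001,0.06],[0,0,0,0.06],[0,0,0,0.06],[0,0,0,0],[0,0,0,0]]])

```text
t: 22.65
ee_pos: [0.6267, -0.0668, 0.0541]
eef_rot: [[1.0, 0.011, 0.001], [0.011, -1.0, -0.001], [0.001, 0.001, -1.0]]
contact_force: [2.0, -2.1, 6.1]
width: 0.176
grip_force: 30.7
```

Run:
```python
from h import *;from bench import arm
s=arm.state();print(s["ee_pos"],s["width"],s["moment"],s["contact_force"],go(s,*CL[3],.054,11.4),s["joint_positions"][6])
t=arm.camera("scene")
u=px(t,(.6234,-.0662,.05)).astype(int);A=t["image"][u[1]-50:u[1]+50,u[0]-70:u[0]+70]
cv2.imwrite("pics/k2.png",cv2.resize(A,(560,400),interpolation=cv2.INTER_CUBIC))
```

```text
[ 0.6266822  -0.06681809  0.05406251] 0.17592376716579491 [-0.5682439  -0.26567663  0.71414965] [ 1.95162715 -2.08196724  6.07811738] (array([-0.008, -0.002,  0.   ]), np.float64(-0.375), 'yaw', np.float64(0.65)) -0.7420697195335116
```

The wrist moment rose to 0.71 N m, so the stop is reached. Release, lift and measure the bar.

move_arm(moves=[[[0,0,0,0],[0,0,0,0],[0,0,0,0],[0,0,0,0],[0,0,0,0]]], jaw=1)

```text
t: 23.2
ee_pos: [0.6259, -0.0661, 0.0531]
eef_rot: [[1.0, 0.011, -0.001], [0.011, -1.0, 0.0], [-0.001, -0.0, -1.0]]
contact_force: [-0.5, -0.2, -0.5]
width: 0.589
grip_force: 0.0
```

move_arm(moves=[[[0,0,-0.1,0],[0,0,-0.12,0],[0,0,-0.1,0],[0,0,0,0],[0,0,0,0]]])

```text
t: 23.7
ee_pos: [0.6263, -0.0661, 0.1818]
eef_rot: [[1.0, 0.011, 0.001], [0.011, -1.0, 0.001], [0.001, -0.001, -1.0]]
contact_force: [-0.5, -0.3, -0.1]
width: 0.996
grip_force: 0.0
```

Run:
```python
from h import *;from bench import arm
for i in range(2):c=arm.camera("wrist")
cv2.imwrite("pics/w9.png",c["image"])
for i in(1,2,3):knob(c,CL[i])
for i in(1,2,3):print(i,px(c,(*CL[i],.07)).round())
s=arm.state();print(s["ee_pos"],s["joint_positions"][6],go(s,*CL[2],.18,160))
```

```text
[ 38 252] 2695 [ 44. 252.] [0.611 0.156] 0.076 0.032 ang 161.6
[179 245] 64 [218. 284.] [0.5859 0.0178] 0.01 0.008 ang 176.2
[179 245] 1954 [183. 244.] [0.6193 0.0437] 0.059 0.047 ang 18.5
[320 239] 1365 [321. 235.] [ 0.6276 -0.0664] 0.063 0.015 ang 3.3
1 [ 38. 252.]
2 [179. 246.]
3 [321. 240.]
[ 0.62541195 -0.06573429  0.17999635] -0.836839492444939 (array([-0.018, -0.285,  0.   ]), np.float64(-5.563), 'yaw', np.float64(0.62))
```

move_arm(moves=[[[-0.005,-0.095,0,-0.3],[0,0,0,-0.3],[0,0,0,-0.3],[0,0,0,-0.3],[0,0,0,-0.3]]])

```text
t: 24.3
ee_pos: [0.6228, -0.0279, 0.1796]
eef_rot: [[0.72, 0.694, -0.003], [0.694, -0.72, -0.0], [-0.002, -0.002, -1.0]]
contact_force: [0.0, 0.4, -0.3]
width: 1.001
grip_force: 0.0
```

move_arm(moves=[[[0,0,0,-0.3],[0,0,0,-0.3],[0,0,0,-0.3],[0,0,0,-0.3],[0,0,0,-0.3]]])

```text
t: 24.8
ee_pos: [0.6227, -0.028, 0.1796]
eef_rot: [[0.054, 0.999, -0.003], [0.999, -0.054, -0.0], [-0.0, -0.003, -1.0]]
contact_force: [0.6, 0.3, -0.4]
width: 0.997
grip_force: 0.0
```

move_arm(moves=[[[0,0,0,-0.3],[0,0,0,-0.3],[0,0,0,-0.3],[0,0,0,-0.3],[0,0,0,-0.3]]])

```text
t: 25.3
ee_pos: [0.6227, -0.028, 0.1796]
eef_rot: [[-0.641, 0.767, -0.003], [0.767, 0.641, -0.0], [0.002, -0.002, -1.0]]
contact_force: [0.1, 0.2, -0.2]
width: 1.002
grip_force: 0.0
```

move_arm(moves=[[[0,0,0,-0.3],[0,0,0,-0.3],[0,0,0,-0.3],[0,0,0,-0.15],[0,0,0,0]]])

```text
t: 25.8
ee_pos: [0.6228, -0.0282, 0.1798]
eef_rot: [[-0.937, 0.348, -0.003], [0.348, 0.937, 0.0], [0.003, -0.001, -1.0]]
contact_force: [0.1, 0.7, 0.2]
width: 1.001
grip_force: 0.0
```

Run:
```python
from h import *;from bench import arm
s=arm.state();print(s["ee_pos"],s["joint_positions"][6],go(s,.619,.0478,.18,172))
```

```text
[ 0.62280783 -0.02818763  0.17981194] 1.488328909417405 (array([ 0.075,  0.175, -0.   ]), np.float64(-0.432), 'yaw', np.float64(159.62))
```

move_arm(moves=[[[0.037,0.088,0,0],[0.038,0.087,0,0],[0,0,0,-0.22],[0,0,0,-0.21],[0,0,0,0]]])

```text
t: 26.3
ee_pos: [0.6194, 0.0482, 0.1804]
eef_rot: [[-0.99, 0.141, -0.002], [0.141, 0.99, -0.0], [0.002, -0.0, -1.0]]
contact_force: [-0.4, -0.1, -0.8]
width: 1.0
grip_force: 0.0
```

Run:
```python
from h import *;from bench import arm
for i in range(2):c=arm.camera("wrist")
for i in(1,2,3):knob(c,CL[i])
s=arm.state();print(s["ee_pos"],s["joint_positions"][6],go(s,.619,.0478,.054,172))
```

```text
[464 202] 2174 [461. 204.] [0.6107 0.1589] 0.059 0.024 ang 159.5
[319 231] 1336 [320. 232.] [0.617  0.0484] 0.062 0.015 ang 172.1
[182 258] 322 [215. 290.] [ 0.6528 -0.0447] 0.022 0.018 ang 167.5
[182 258] 1902 [185. 259.] [ 0.6232 -0.062 ] 0.06 0.025 ang 4.7
[0.61963946 0.04745503 0.1806881 ] 1.5461594166813106 (array([0.001, 0.001, 0.317]), np.float64(-0.01), 'yaw', np.float64(171.7))
```

move_arm(moves=[[[0.003,0.002,0.02,0],[0,0,0.11,0],[0,0,0.11,0],[0,0,0.077,0],[0,0,0,0]]])

```text
t: 26.9
ee_pos: [0.615, 0.0482, 0.0497]
eef_rot: [[-0.99, 0.142, -0.009], [0.142, 0.99, -0.002], [0.009, -0.003, -1.0]]
contact_force: [-0.2, 0.1, 1.0]
width: 0.997
grip_force: 0.0
```

move_arm(moves=[[[0,0,0,0],[0,0,0,0],[0,0,0,0],[0,0,0,0],[0,0,0,0]]], jaw=-1)

```text
t: 27.4
ee_pos: [0.6195, 0.0488, 0.0556]
eef_rot: [[-0.99, 0.14, 0.002], [0.14, 0.99, 0.001], [-0.001, 0.001, -1.0]]
contact_force: [-1.6, -0.6, 0.0]
width: 0.584
grip_force: 0.0
```

move_arm(moves=[[[0,0,0,0],[0,0,0,0],[0,0,0,0],[0,0,0,0],[0,0,0,0]]])

```text
t: 27.9
ee_pos: [0.6189, 0.0478, 0.0546]
eef_rot: [[-0.99, 0.141, -0.0], [0.141, 0.99, -0.001], [0.0, -0.001, -1.0]]
contact_force: [-0.3, 1.4, -0.4]
width: 0.172
grip_force: 30.0
```

Gripped on the 16 mm bar. Turning in steps.

move_arm(moves=[[[0,0,0,0.15],[0,0,0,0.25],[0,0,0,0.25],[0,0,0,0.25],[0,0,0,0.25]]])

```text
t: 28.4
ee_pos: [0.6187, 0.0476, 0.0545]
eef_rot: [[-0.751, 0.66, -0.0], [0.66, 0.751, -0.001], [-0.0, -0.001, -1.0]]
contact_force: [-0.2, -1.6, -1.1]
width: 0.173
grip_force: 30.0
```

move_arm(moves=[[[0,0,0,0.25],[0,0,0,0.25],[0,0,0,0.25],[0,0,0,0.25],[0,0,0,0.25]]])

```text
t: 28.9
ee_pos: [0.6185, 0.0474, 0.0546]
eef_rot: [[-0.223, 0.975, -0.001], [0.975, 0.223, -0.001], [-0.001, -0.001, -1.0]]
contact_force: [-1.5, -1.7, 0.1]
width: 0.167
grip_force: 30.0
```

move_arm(moves=[[[0,0,0,0.25],[0,0,0,0.25],[0,0,0,0.25],[0,0,0,0.25],[0,0,0,0.25]]])

```text
t: 29.4
ee_pos: [0.6182, 0.0474, 0.0546]
eef_rot: [[0.39, 0.921, -0.001], [0.921, -0.39, -0.001], [-0.002, -0.001, -1.0]]
contact_force: [-2.2, -2.8, -0.1]
width: 0.169
grip_force: 30.0
```

move_arm(moves=[[[0,0,0,0.25],[0,0,0,0.25],[0,0,0,0.25],[0,0,0,0.25],[0,0,0,0.25]]])

```text
t: 29.9
ee_pos: [0.6179, 0.0476, 0.0545]
eef_rot: [[0.855, 0.519, -0.002], [0.519, -0.855, -0.001], [-0.002, -0.0, -1.0]]
contact_force: [-3.1, -2.9, 2.1]
width: 0.172
grip_force: 30.0
```

Run:
```python
from h import *;from bench import arm
s=arm.state();print(s["ee_pos"],s["width"],s["moment"],s["contact_force"],go(s,*CL[2],.054,2),s["joint_positions"][6])
```

```text
[0.61793786 0.04762582 0.05454738] 0.1718468955441399 [-0.53762902  0.71539595  0.12534804] [-3.08690302 -2.91814581  2.12653109] (array([-0.001, -0.003,  0.001]), np.float64(1.021), 'yaw', np.float64(31.24)) -0.4237531615526025
```

move_arm(moves=[[[0,0,0,0.2],[0,0,0,0.2],[0,0,0,0.2],[0,0,0,0.15],[0,0,0,0]]])

```text
t: 30.4
ee_pos: [0.6179, 0.0478, 0.0545]
eef_rot: [[0.985, 0.174, -0.002], [0.174, -0.985, -0.001], [-0.002, 0.001, -1.0]]
contact_force: [-5.1, -1.3, 4.9]
width: 0.171
grip_force: 30.0
```

Run:
```python
from h import *;from bench import arm
s=arm.state();print(s["ee_pos"],s["width"],s["moment"],s["contact_force"],go(s,*CL[2],.054,2),s["joint_positions"][6])
```

```text
[0.61789071 0.04783324 0.05453926] 0.17147083998571017 [-0.39343967  1.17395458 -0.06759792] [-5.13803748 -1.28934694  4.94536322] (array([-0.002, -0.001,  0.001]), np.float64(0.28), 'yaw', np.float64(10.01)) -0.7499534315982398
```

move_arm(moves=[[[0,0,0,0.1],[0,0,0,0.1],[0,0,0,0.06],[0,0,0,0],[0,0,0,0]]])

```text
t: 30.9
ee_pos: [0.6179, 0.0479, 0.0545]
eef_rot: [[0.999, 0.049, -0.002], [0.049, -0.999, -0.001], [-0.002, 0.001, -1.0]]
contact_force: [-3.7, -2.8, 4.4]
width: 0.17
grip_force: 30.1
```

Run:
```python
from h import *;from bench import arm
s=arm.state();print(s["ee_pos"],s["width"],s["moment"],s["contact_force"],go(s,*CL[2],.054,2),s["joint_positions"][6])
```

```text
[0.61785887 0.04790574 0.05452597] 0.17032007084746148 [-0.49950479  1.10084889  0.44002723] [-3.66298907 -2.77932989  4.4328977 ] (array([-0.002, -0.001,  0.001]), np.float64(0.028), 'yaw', np.float64(2.79)) -0.8627195983553604
```

move_arm(moves=[[[0,0,0,0],[0,0,0,0],[0,0,0,0],[0,0,0,0],[0,0,0,0]]], jaw=1)

```text
t: 31.4
ee_pos: [0.6191, 0.0488, 0.0546]
eef_rot: [[0.999, 0.046, 0.0], [0.046, -0.999, 0.0], [0.0, -0.0, -1.0]]
contact_force: [0.4, 0.7, -0.3]
width: 0.582
grip_force: 0.0
```

move_arm(moves=[[[0,0,-0.1,0],[0,0,-0.12,0],[0,0,-0.1,0],[-0.001,-0.12,0,0],[-0.001,-0.12,0,0]]])

```text
t: 31.9
ee_pos: [0.6147, 0.1443, 0.1847]
eef_rot: [[0.999, 0.042, 0.003], [0.042, -0.999, 0.002], [0.003, -0.002, -1.0]]
contact_force: [0.1, 0.5, -0.0]
width: 0.997
grip_force: 0.0
```

move_arm(moves=[[[0,-0.049,0,0],[0,0,0,-0.3],[0,0,0,-0.3],[0,0,0,-0.3],[0,0,0,-0.3]]])

```text
t: 32.4
ee_pos: [0.6128, 0.1642, 0.1826]
eef_rot: [[0.795, 0.607, 0.0], [0.607, -0.795, -0.0], [0.0, 0.0, -1.0]]
contact_force: [0.4, -0.0, -0.2]
width: 1.002
grip_force: 0.0
```

move_arm(moves=[[[0,0,0,-0.3],[0,0,0,-0.3],[0,0,0,-0.3],[0,0,0,-0.3],[0,0,0,-0.3]]])

```text
t: 32.9
ee_pos: [0.6128, 0.1641, 0.1826]
eef_rot: [[0.168, 0.986, 0.0], [0.986, -0.168, 0.0], [0.0, 0.0, -1.0]]
contact_force: [-0.6, 0.5, 0.1]
width: 0.997
grip_force: 0.0
```

move_arm(moves=[[[0,0,0,-0.3],[0,0,0,-0.3],[0,0,0,-0.3],[0,0,0,-0.3],[0,0,0,-0.3]]])

```text
t: 33.4
ee_pos: [0.6128, 0.164, 0.1826]
eef_rot: [[-0.549, 0.836, 0.0], [0.836, 0.549, 0.0], [0.0, 0.0, -1.0]]
contact_force: [-0.1, 0.1, 0.3]
width: 1.0
grip_force: 0.0
```

move_arm(moves=[[[0,0,0,-0.3],[0,0,0,-0.3],[0,0,0,-0.3],[0,0,0,-0.3],[0,0,0,-0.09]]])

```text
t: 33.9
ee_pos: [0.6129, 0.1638, 0.1828]
eef_rot: [[-0.94, 0.34, 0.0], [0.34, 0.94, 0.0], [-0.0, 0.001, -1.0]]
contact_force: [-0.8, -0.9, -0.7]
width: 1.0
grip_force: 0.0
```

Run:
```python
from h import *;from bench import arm
for i in range(3):c=arm.camera("wrist")
for i in(1,2,3):knob(c,CL[i])
s=arm.state();print(s["ee_pos"],s["joint_positions"][6],go(s,.6112,.1635,.054,160))
```

```text
[317 231] 1345 [318. 232.] [0.6102 0.1633] 0.062 0.015 ang 160.1
[192 284] 1234 [217. 310.] [0.6451 0.0593] 0.06 0.026 ang 124.6
[192 284] 1121 [188. 271.] [0.6042 0.0526] 0.035 0.026 ang 4.6
[ 77 332] 4312 [ 76. 336.] [ 0.6261 -0.0658] 0.081 0.074 ang 150.9
[0.61292396 0.16383347 0.18267122] 1.217744705662159 (array([ 0.004, -0.002,  0.322]), np.float64(-0.007), 'yaw', np.float64(159.8))
```

move_arm(moves=[[[0.004,0,0.02,0],[0,0,0.11,0],[0,0,0.11,0],[0,0,0.08,0],[0,0,0,0]]])

```text
t: 34.55
ee_pos: [0.6074, 0.1639, 0.0496]
eef_rot: [[-0.939, 0.344, -0.009], [0.344, 0.939, -0.004], [0.007, -0.006, -1.0]]
contact_force: [0.4, -0.6, -1.2]
width: 1.002
grip_force: 0.0
```

move_arm(moves=[[[0,0,0,0],[0,0,0,0],[0,0,0,0],[0,0,0,0],[0,0,0,0]]], jaw=-1)

```text
t: 35.05
ee_pos: [0.6119, 0.1649, 0.0556]
eef_rot: [[-0.939, 0.344, 0.002], [0.344, 0.939, 0.001], [-0.001, 0.001, -1.0]]
contact_force: [0.1, -0.2, -0.2]
width: 0.59
grip_force: 0.0
```

move_arm(moves=[[[0,0,0,0],[0,0,0,0],[0,0,0,0],[0,0,0,0],[0,0,0,0]]])

```text
t: 35.55
ee_pos: [0.6108, 0.1631, 0.0545]
eef_rot: [[-0.939, 0.344, -0.001], [0.344, 0.939, -0.002], [0.001, -0.002, -1.0]]
contact_force: [-0.6, -0.0, -0.4]
width: 0.171
grip_force: 30.0
```

move_arm(moves=[[[0,0,0,0.15],[0,0,0,0.25],[0,0,0,0.25],[0,0,0,0.25],[0,0,0,0.25]]])

```text
t: 36.05
ee_pos: [0.6111, 0.1635, 0.0545]
eef_rot: [[-0.597, 0.802, -0.001], [0.802, 0.597, -0.001], [-0.001, -0.001, -1.0]]
contact_force: [-1.0, -2.3, 0.1]
width: 0.173
grip_force: 30.0
```

move_arm(moves=[[[0,0,0,0.25],[0,0,0,0.25],[0,0,0,0.25],[0,0,0,0.25],[0,0,0,0.25]]])

```text
t: 36.55
ee_pos: [0.6116, 0.1637, 0.0545]
eef_rot: [[-0.015, 1.0, 0.001], [1.0, 0.015, -0.001], [-0.001, 0.001, -1.0]]
contact_force: [1.2, -2.3, -2.2]
width: 0.166
grip_force: 30.0
```

move_arm(moves=[[[0,0,0,0.25],[0,0,0,0.25],[0,0,0,0.25],[0,0,0,0.25],[0,0,0,0.25]]])

```text
t: 37.05
ee_pos: [0.6122, 0.1635, 0.0546]
eef_rot: [[0.573, 0.819, 0.002], [0.819, -0.573, -0.002], [-0.0, 0.002, -1.0]]
contact_force: [2.4, -3.2, -2.4]
width: 0.17
grip_force: 30.0
```

move_arm(moves=[[[0,0,0,0.25],[0,0,0,0.25],[0,0,0,0.25],[0,0,0,0.25],[0,0,0,0.25]]])

```text
t: 37.55
ee_pos: [0.6125, 0.1631, 0.0546]
eef_rot: [[0.944, 0.329, 0.003], [0.329, -0.944, -0.003], [0.002, 0.003, -1.0]]
contact_force: [3.7, -3.9, -3.4]
width: 0.172
grip_force: 30.0
```

move_arm(moves=[[[0,0,0,0.15],[0,0,0,0.15],[0,0,0,0.1],[0,0,0,0.1],[0,0,0,0]]])

```text
t: 38.05
ee_pos: [0.6125, 0.1629, 0.0545]
eef_rot: [[0.996, 0.088, 0.003], [0.088, -0.996, -0.003], [0.002, 0.003, -1.0]]
contact_force: [3.0, -4.7, -2.9]
width: 0.17
grip_force: 30.0
```

Run:
```python
from h import *;from bench import arm
s=arm.state();print(s["ee_pos"],s["width"],s["moment"],s["contact_force"],go(s,*CL[1],.054,2.8),s["joint_positions"][6])
```

```text
[0.6125131  0.1628638  0.05454214] 0.17042491189709433 [-0.62719816 -0.50223937 -0.08317343] [ 2.98783848 -4.65087435 -2.88043926] (array([-0.006, -0.003,  0.001]), np.float64(0.079), 'yaw', np.float64(5.07)) -1.0026695022899321
```

move_arm(moves=[[[0,0,0,0.06],[0,0,0,0.06],[0,0,0,0.03],[0,0,0,0],[0,0,0,0]]])

```text
t: 38.55
ee_pos: [0.6125, 0.1628, 0.0546]
eef_rot: [[1.0, 0.017, 0.003], [0.017, -1.0, -0.004], [0.002, 0.004, -1.0]]
contact_force: [3.4, -4.1, -2.8]
width: 0.175
grip_force: 30.6
```

Run:
```python
from h import *;from bench import arm
s=arm.state();print(s["ee_pos"],s["width"],s["moment"],s["contact_force"],go(s,*CL[1],.054,2.8))
```

```text
[0.61253267 0.16282079 0.05457566] 0.17540031667766895 [-0.85719001 -0.63930434  0.7010756 ] [ 3.36123848 -4.05701085 -2.84145725] (array([-0.006, -0.002,  0.001]), np.float64(-0.064), 'yaw', np.float64(0.97))
```

move_arm(moves=[[[0,0,0,0],[0,0,0,0],[0,0,0,0],[0,0,0,0],[0,0,0,0]]], jaw=1)

```text
t: 39.05
ee_pos: [0.6113, 0.1649, 0.0546]
eef_rot: [[1.0, 0.016, -0.0], [0.016, -1.0, 0.0], [-0.0, -0.0, -1.0]]
contact_force: [0.1, -0.6, -0.6]
width: 0.584
grip_force: 0.0
```

move_arm(moves=[[[0,0,-0.1,0],[0,0,-0.12,0],[0,0,-0.12,0],[0,0,-0.1,0],[0,0,-0.05,0]]])

```text
t: 39.55
ee_pos: [0.6125, 0.1643, 0.2543]
eef_rot: [[1.0, 0.015, 0.004], [0.015, -1.0, 0.001], [0.004, -0.001, -1.0]]
contact_force: [0.3, -0.8, -0.9]
width: 0.992
grip_force: 0.0
```

Run:
```python
from h import *;from bench import arm
import pickle
d=pickle.load(open("c0.pkl","rb"));c=d["top"];s=d["scene"]
p,q=(148.75,285.5),(425+297/4,265+75/4);B,e=two(c,p,s,q);print("ball",B,e)
# pivot: box top centre (.4677,.3671,.07); slot direction from box long side
W=np.array([[.409,.433],[.553,.396],[.526,.301],[.382,.338]]);ax=(W[1]-W[0]+W[2]-W[3]);ax/=np.linalg.norm(ax)
P=np.r_[W.mean(0),.07];print("pivot",P,"axis",ax,np.degrees(np.arctan2(*ax[::-1])))
r=B-P;print("len",np.linalg.norm(r),"lean",np.arctan2(r[:2]@ax,r[2]),"side",ax[0]*r[1]-ax[1]*r[0])
w=arm.camera("wrist");
for i in(1,2,3):knob(w,CL[i])
cv2.imwrite("pics/w10.png",w["image"])
# lever slot: dark on box top
u=c["image"].astype(int);m=np.zeros(u.shape[:2],np.uint8);m[240:298,158:182]=(u.max(2)<75)[240:298,158:182]
for a,k in blobs(m,20,900):
    b=cv2.minAreaRect(k);Q=np.array([onz(c,x,.07)[:2] for x in cv2.boxPoints(b)]);print("slot",a,Q.mean(0).round(4),Q.round(3).tolist())
st=arm.state();print(st["ee_pos"],st["joint_positions"][6])
```

```text
ball [0.41985794 0.37909488 0.16190336] 0.0005230229440955868
pivot [0.4675 0.367  0.07  ] axis [ 0.96853927 -0.24886078] -14.410109479855754
len 0.10422226193350341 lean -0.4911257831051795 side -0.0001418699716261261
[320 219] 833 [321. 216.] [0.6143 0.1635] 0.061 0.015 ang 1.2
[436 214] 1193 [435. 211.] [0.6205 0.0515] 0.06 0.021 ang 3.0
[552 209] 1681 [549. 206.] [ 0.6267 -0.0595] 0.06 0.03 ang 1.8
slot 189.0 [0.4662 0.3673] [[0.407, 0.392], [0.53, 0.358], [0.525, 0.342], [0.403, 0.377]]
[0.61331063 0.16432332 0.2558863 ] -1.2035787884201596
```

All three knobs are at their stops (bars at 1–3°). The lever triangulates well: ball at (0.420, 0.379, 0.162), 104 mm from the pivot at (0.4675, 0.367, 0.07), within 1 mm of the swing plane, leaning 0.49 rad. Going there.

move_arm(moves=[[[-0.068,-0.078,0,0],[-0.068,-0.078,0,0],[-0.068,-0.078,0,0],[-0.068,-0.078,0,0],[-0.068,-0.078,0,0]]])

```text
t: 40.1
ee_pos: [0.471, 0.3196, 0.2491]
eef_rot: [[1.0, 0.016, -0.002], [0.016, -1.0, -0.001], [-0.002, 0.001, -1.0]]
contact_force: [-0.5, 0.6, -0.6]
width: 0.999
grip_force: 0.0
```

move_arm(moves=[[[-0.068,-0.077,0,0],[-0.068,-0.077,0,0],[0,0,0,-0.3],[0,0,0,-0.3],[0,0,0,-0.3]]])

```text
t: 40.6
ee_pos: [0.4163, 0.3796, 0.2491]
eef_rot: [[0.89, 0.456, -0.001], [0.456, -0.89, -0.002], [-0.002, 0.001, -1.0]]
contact_force: [-0.5, 0.1, 0.5]
width: 1.0
grip_force: 0.0
```

move_arm(moves=[[[0,0,0,-0.3],[0,0,0,-0.3],[0,0,0,-0.3],[0,0,0,-0.3],[0,0,0,-0.3]]])

```text
t: 41.1
ee_pos: [0.4167, 0.3791, 0.2493]
eef_rot: [[0.341, 0.94, -0.001], [0.94, -0.341, -0.001], [-0.002, -0.001, -1.0]]
contact_force: [0.4, -0.5, 0.0]
width: 0.999
grip_force: 0.0
```

move_arm(moves=[[[0,0,0,-0.3],[0,0,0,-0.3],[0,0,0,-0.3],[0,0,0,-0.3],[0,0,0,-0.3]]])

```text
t: 41.6
ee_pos: [0.4167, 0.3791, 0.2493]
eef_rot: [[-0.391, 0.92, -0.001], [0.92, 0.391, -0.001], [-0.001, -0.002, -1.0]]
contact_force: [0.5, -0.5, -0.1]
width: 1.003
grip_force: 0.0
```

move_arm(moves=[[[0,0,0,-0.3],[0,0,0,-0.3],[0,0,0,-0.3],[0,0,0,-0.3],[0,0,0,-0.3]]])

```text
t: 42.1
ee_pos: [0.4166, 0.379, 0.2493]
eef_rot: [[-0.913, 0.407, -0.002], [0.407, 0.913, -0.001], [0.001, -0.002, -1.0]]
contact_force: [-0.1, 0.7, -0.6]
width: 1.0
grip_force: 0.0
```

move_arm(moves=[[[0,0,0,-0.25],[0,0,0,0],[0,0,0,0]]])

```text
t: 42.4
ee_pos: [0.4172, 0.379, 0.2498]
eef_rot: [[-0.954, 0.299, -0.001], [0.299, 0.954, -0.001], [0.001, -0.001, -1.0]]
contact_force: [0.7, -0.3, -0.4]
width: 1.002
grip_force: 0.0
```

Run:
```python
from h import *;from bench import arm
s=arm.state();print(s["ee_pos"],s["joint_positions"][6],go(s,.4199,.3791,.143,165.6))
c=arm.camera("wrist");u=px(c,(.4199,.3791,.1619));print(u);v=u.astype(int)
I=c["image"].astype(int);m=np.zeros(I.shape[:2],np.uint8);m[v[1]-60:v[1]+60,v[0]-60:v[0]+60]=(I.max(2)<45)[v[1]-60:v[1]+60,v[0]-60:v[0]+60]
m=cv2.morphologyEx(m,cv2.MORPH_OPEN,np.ones((9,9)))
for a,k in blobs(m,300,9000):q,r=cv2.minEnclosingCircle(k);print(a,q,r,onz(c,q,.162))
cv2.imwrite("pics/w11.png",c["image"])
```

```text
[0.41715464 0.37897972 0.24984803] 0.7448908922505175 (array([-0.007,  0.003,  0.267]), np.float64(-0.105), 'yaw', np.float64(162.59))
[320.74482193 246.63669648]
1449.0 (322.0, 236.5) 32.500099182128906 [0.41265115 0.38234538 0.162     ]
```

View pics/w11.png

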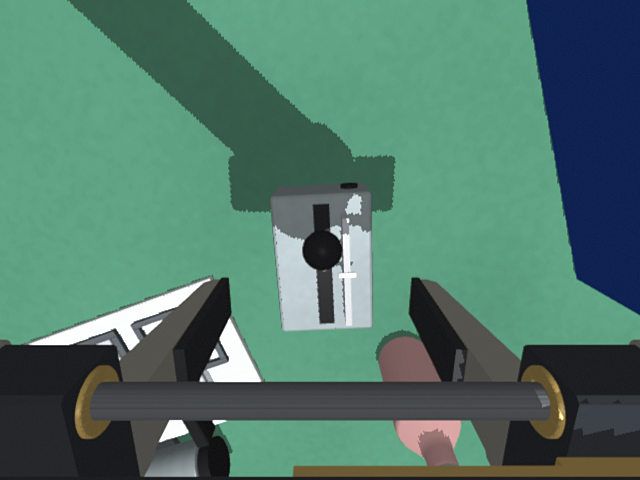

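The ball is at (322,250), 3 px from where its triangulated point projects. The white half-speed mark is at (347,275), and the flask at (410,380) is clear of the fingers. Grasp the ball.

move_arm(moves=[[[-0.008,0.003,0,-0.1],[0,0,0.1,0],[0,0,0.1,0],[0,0,0.067,0],[0,0,0,0]]])

```text
t: 42.95
ee_pos: [0.4187, 0.3776, 0.1402]
eef_rot: [[-0.968, 0.25, -0.004], [0.25, 0.968, -0.006], [0.003, -0.007, -1.0]]
contact_force: [0.7, 0.4, -0.0]
width: 0.998
grip_force: 0.0
```

move_arm(moves=[[[0,0,0,0],[0,0,0,0],[0,0,0,0],[0,0,0,0],[0,0,0,0]]], jaw=-1)

```text
t: 43.45
ee_pos: [0.4212, 0.3798, 0.1445]
eef_rot: [[-0.969, 0.248, 0.001], [0.248, 0.969, 0.001], [-0.0, 0.001, -1.0]]
contact_force: [-0.8, 0.8, 0.5]
width: 0.587
grip_force: 0.0
```

move_arm(moves=[[[0,0,0,0],[0,0,0,0],[0,0,0,0],[0,0,0,0]]])

```text
t: 43.85
ee_pos: [0.421, 0.3793, 0.1438]
eef_rot: [[-0.969, 0.248, -0.0], [0.248, 0.969, -0.0], [0.0, -0.0, -1.0]]
contact_force: [-0.5, -0.5, 0.6]
width: 0.305
grip_force: 30.0
```

Run:
```python
from h import *;from bench import arm
s=arm.state();print(s["ee_pos"],s["width"]*92,s["contact_force"],go(s,.4675,.367,.175-.0187,165.6))
```

```text
[0.42099255 0.37933727 0.14381729] 28.096450835625788 [-0.51417433 -0.53466756  0.57988123] (array([-0.12 , -0.001, -0.031]), np.float64(0.001), 'yaw', np.float64(165.62))
```

move_arm(moves=[[[-0.024,0,-0.011,0],[-0.024,0,-0.008,0],[-0.024,0,-0.006,0],[-0.024,0,-0.004,0],[-0.024,0,-0.001,0]]])

```text
t: 44.35
ee_pos: [0.4683, 0.3672, 0.1559]
eef_rot: [[-0.969, 0.249, -0.0], [0.249, 0.969, 0.0], [0.0, -0.0, -1.0]]
contact_force: [-1.9, 0.5, -1.4]
width: 0.31
grip_force: 30.0
```

move_arm(moves=[[[0,0,0,0],[0,0,0,0],[0,0,0,0]]])

```text
t: 44.65
ee_pos: [0.468, 0.3672, 0.1559]
eef_rot: [[-0.969, 0.249, 0.001], [0.249, 0.969, -0.0], [-0.001, 0.0, -1.0]]
contact_force: [0.8, -0.3, -1.0]
width: 0.308
grip_force: 30.0
```

Run:
```python
from h import *;from bench import arm
s=arm.state();print(s["ee_pos"],s["width"]*92,s["contact_force"],go(s,.4675,.367,.175-.0187,165.6))
c=arm.camera("scene");I=c["image"].astype(int);u=px(c,(.4675,.367,.175)).astype(int);print(u)
cv2.imwrite("pics/s9.png",c["image"])
```

```text
[0.46797021 0.36723603 0.15591253] 28.327591574746563 [ 0.76933775 -0.33018158 -0.96707428] (array([ 0.001, -0.001, -0.001]), np.float64(0.0), 'yaw', np.float64(165.61))
[486 288]
```

move_arm(moves=[[[0,0,0,0],[0,0,0,0],[0,0,0,0],[0,0,0,0],[0,0,0,0]]], jaw=1)

```text
t: 45.2
ee_pos: [0.4675, 0.3676, 0.1559]
eef_rot: [[-0.969, 0.248, 0.0], [0.248, 0.969, 0.0], [-0.0, 0.0, -1.0]]
contact_force: [0.3, -0.3, -0.3]
width: 0.718
grip_force: 0.0
```

move_arm(moves=[[[0,0,0,0],[0,0,-0.08,0],[0,0,-0.12,0],[0,0,-0.12,0],[0,0,0,0]]])

```text
t: 45.7
ee_pos: [0.4708, 0.3689, 0.2903]
eef_rot: [[-0.969, 0.249, 0.008], [0.249, 0.969, 0.008], [-0.006, 0.01, -1.0]]
contact_force: [0.8, 0.4, -0.9]
width: 0.999
grip_force: 0.0
```

Run:
```python
from h import *;from bench import arm
w=arm.camera("wrist");s=arm.camera("scene")
def ball(c,P,t,n):
    v=px(c,P).astype(int);I=c["image"].astype(int);m=np.zeros(I.shape[:2],np.uint8);m[v[1]-n:v[1]+n,v[0]-n:v[0]+n]=(I.max(2)<t)[v[1]-n:v[1]+n,v[0]-n:v[0]+n]
    m=cv2.morphologyEx(m,cv2.MORPH_OPEN,cv2.getStructuringElement(cv2.MORPH_ELLIPSE,(7,7)))
    k=cv2.findContours(m,0,1)[0];q=[cv2.minEnclosingCircle(x) for x in k if cv2.contourArea(x)>40];print(v,q);return min(q,key=lambda a:np.hypot(*(np.array(a[0])-v)))[0] if q else None
P=(.4675,.367,.175);a=ball(w,P,50,55);b=ball(s,P,62,18)
if a and b:
    B,e=two(w,a,s,b);print(B,e,"lean",((B-np.array([.4675,.367,.07]))[:2]@[.9685,-.2489])/.105)
elif a: B=onz(w,a,.175);print(B)
T=arm.camera("top");plates(T,.02);print(arm.state()["ee_pos"],arm.state()["t"])
i=np.hstack([cv2.resize(T["image"][170:290,215:375],(480,360),interpolation=cv2.INTER_CUBIC),cv2.resize(s["image"][235:365,420:530],(300,360),interpolation=cv2.INTER_CUBIC)]);cv2.imwrite("pics/f.png",i)
```

```text
[314 229] [((315.453857421875, 229.08460998535156), 18.2630672454834), ((315.5, 187.5), 13.946425437927246)]
[486 288] [((486.7916564941406, 288.0), 6.522640228271484)]
[0.46717259 0.36753191 0.17666035] 0.00036333933810622093 lean -0.004280898326124962
[0.46698107 0.36745063 0.28329226] 45.85
```

Run:
```python
from h import *;from bench import arm
import pickle
A=pickle.load(open("c0.pkl","rb"));
T=arm.camera("top");S=arm.camera("scene")
for n,c in(("top",T),("scene",S)):
  d=np.abs(c["image"].astype(int)-A[n]["image"].astype(int)).max(2)
  for i,N in enumerate([(.5303,.1591),(.537,.0436),(.5435,-.0708)],1):
    pts=np.array([px(c,(N[0]+a,N[1]+b,z)) for a in(-.035,.035) for b in(-.035,.035) for z in(.02,.08)])
    x0,y0=pts.min(0).astype(int);x1,y1=pts.max(0).astype(int)
    ys,xs=np.nonzero(d[y0:y1,x0:x1]>40);print(n,i,len(xs),"diff px mean",(xs.mean()+x0,ys.mean()+y0) if len(xs) else None,"post mid expected",px(c,(*N,.05)).round(1),"top",px(c,(*N,.08)).round(1))
for i in(1,2,3):
    u=px(T,(*CL[i],.074)).astype(int);m=np.zeros((480,640),np.uint8);m[u[1]-14:u[1]+14,u[0]-14:u[0]+14]=(T["image"].max(2)<70)[u[1]-14:u[1]+14,u[0]-14:u[0]+14]
    for a,k in blobs(m,40,900):
        W=np.array([onz(T,p,.074)[:2] for p in k[:,0]]);print(i,a,W.mean(0).round(3),"ang",np.degrees(np.arctan2(*np.linalg.svd(W-W.mean(0))[2][0][::-1]))%180)
```

```text
top 1 47 diff px mean (np.float64(249.27659574468086), np.float64(233.95744680851064)) post mid expected [247.5 245.4] top [245.7 244.3]
top 2 101 diff px mean (np.float64(291.64356435643566), np.float64(239.07920792079207)) post mid expected [290.6 243.3] top [289.7 242.3]
top 3 107 diff px mean (np.float64(333.803738317757), np.float64(238.98130841121497)) post mid expected [333.3 241.3] top [333.4 240.2]
scene 1 111 diff px mean (np.float64(378.0450450450451), np.float64(313.2432432432432)) post mid expected [387.9 300.6] top [389. 292.]
scene 2 317 diff px mean (np.float64(349.1892744479495), np.float64(288.30914826498423)) post mid expected [349.1 281.5] top [349.7 273. ]
scene 3 287 diff px mean (np.float64(310.56794425087105), np.float64(272.10452961672473)) post mid expected [313.5 263.9] top [313.5 255.4]
```

```bash
python3 -c "
from bench import arm
print(arm.job_done())"
```

```text
the job is handed in; nothing more can be done
None
```

I handed the job in at about 46 s: both stainless flanges are seated in nests 2 and 3, all three clamp knobs are at their end stops, and the lever is straight up (measured within 0.01 rad) and let go; the hand-in returned no verdict.

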